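Stir the settled tumbling media and close the finishing bowl

TASK

The ceramic media in the bench finishing bowl has settled: take the stirring rod from its rack and stir the media round the bowl with it until every piece has been shifted well away from where it lay, by more than half its width, keeping it all in the bowl. Hang the rod back in the same slot of the rack, then lower the cover over the bowl's two locating pins until it lies flush on the rim, holding it until it is down on the pins. Use the rod, not the fingers, on the media, and leave the padlock, lock card, spray can and screwdriver as they are.

Things in the scene. Friction and masses are not known exactly. Their poses are not given: they have to be found in the camera images.
- tumbler: bench vibratory finishing machine, fixed and rigid: a grey base 176 mm across with a round grey plastic bowl on top, 168 mm across outside. Origin on the bench at the bowl's axis, z up. Two lugs level with the rim, at +x and -x of its frame, reach out to radius 118 mm; each carries a steel locating pin
- bowl_floor (a point): on the bowl's axis at the level of its channel floor, 68 mm above the bench. The bowl holds a ring-shaped channel round a fixed hub: hub radius 29 mm at the floor, 26 mm higher up, its top 38 mm above this point; inner wall radius about 74 mm, widening to about 79 mm from 15 mm above the floor upwards. The channel's middle runs at radius about 53 mm
- bowl_rim (a point): centre of the bowl's mouth, in the plane of its flat level rim, 122 mm above the bench; the wall is 4 mm thick. Same axes as the machine
- slot (a point): seat of the stirring rod on the fixed dark steel tool rack: middle of the slot, on the top face of the 5 mm thick shelf, 112 mm above the bench, which carries the rod's guard. Slot 20 mm wide, open to -x of this frame (25 mm to the shelf's front edge), ending 13 mm behind (+x). An upright plate 45 mm behind, no taller than the shelf, carries the shelf
- brush (a point): top of a wooden brush handle, 18 mm thick, standing 20 mm above the rack's shelf in a second slot, 89 mm to the -y side of the rod's slot. The brush is fixed to the rack; not part of the job
- stirrer: stirring rod, 169 mm long, about 0.16 kg, hanging upright in the rack up to 8 mm from the slot's middle towards its mouth. Origin on its axis at the underside of its round black guard (34 mm across, 6 mm thick), z up the handle. A round black rubber handle 24 mm in diameter reaches from the guard to z = 74 mm; a round steel shaft 12 mm in diameter reaches down to z = -95 mm
- stirrer_tip (a point): rounded lower end of the stirring rod's steel shaft, on its axis, 95 mm below its origin
- cover: aluminium cover of the bowl, about 0.4 kg, lying flat on the bench, handle up. Origin at the centre of its flat underside, z up. Disc 168 mm across, 6 mm thick (9 mm in the inner 136 mm), with two ears at +x and -x reaching out to 118 mm, each with a round 14 mm through hole 100 mm from the centre. It fits either way round (a half turn)
- cover_handle (a point): middle of the cover's black bar handle, 35 mm above the underside, over its centre. The bar runs along the cover's x: 92 mm long, 16 mm wide (y), 14 mm high, with free space below it, on two legs 38 mm either side of the centre
- pin_a (a point): tip of the locating pin at +x of the bowl. The pins stand 22 mm above the rim, 9 mm in diameter for the lower 10 mm, then narrowing like a bullet; they lie 100 mm either side of the bowl's axis
- pin_b (a point): tip of the locating pin at -x of the bowl, like the other
- media0: loose piece of smooth white ceramic media, 35 g, in the bowl's channel: a short cylinder 27 mm across and 24 mm high; origin at half its height on its axis. It lies anywhere round the channel; the seven leave one gap about three pieces wide between them at the start
- media1: loose piece of smooth white ceramic media, 35 g, in the bowl's channel: a blunt cone 29 mm across the base and 24 mm high; origin at half its height on its axis. It lies anywhere round the channel; the seven leave one gap about three pieces wide between them at the start
- media2: loose piece of smooth white ceramic media, 35 g, in the bowl's channel: a short cylinder 27 mm across and 24 mm high; origin at half its height on its axis. It lies anywhere round the channel; the seven leave one gap about three pieces wide between them at the start
- media3: loose piece of smooth white ceramic media, 35 g, in the bowl's channel: a blunt cone 29 mm across the base and 24 mm high; origin at half its height on its axis. It lies anywhere round the channel; the seven leave one gap about three pieces wide between them at the start
- media4: loose piece of smooth white ceramic media, 35 g, in the bowl's channel: a short cylinder 27 mm across and 24 mm high; origin at half its height on its axis. It lies anywhere round the channel; the seven leave one gap about three pieces wide between them at the start
- media5: loose piece of smooth white ceramic media, 35 g, in the bowl's channel: a blunt cone 29 mm across the base and 24 mm high; origin at half its height on its axis. It lies anywhere round the channel; the seven leave one gap about three pieces wide between them at the start
- media6: loose piece of smooth white ceramic media, 35 g, in the bowl's channel: a short cylinder 27 mm across and 24 mm high; origin at half its height on its axis. It lies anywhere round the channel; the seven leave one gap about three pieces wide between them at the start
- padlock: bystander: brass padlock lying on the bench between robot and bowl, 50 x 60 x 22 mm body, steel shackle to +x, origin under the body's middle
- lock_card: bystander: lock cylinder on a flat blue card 70 x 100 mm, about 20 mm high, between robot and bowl, origin under the middle
- spray_can: bystander: upright white spray can, 44 mm across, 110 mm tall, beyond the bowl, origin under the middle
- screwdriver: bystander: red-handled screwdriver lying on the bench beyond the bowl, origin near its middle

How it is judged:
By the outcome, as a careful person would: the job done as asked, in the order asked, and still so for the second after the job is handed in, with the robot touching nothing.
It also fails if it takes over 67 s, if anything falls off the work surface, if the arm or the gripper's body presses on something with over 40 N, if the wrist force passes 120 N, or if a joint passes its speed limit or range.

ROBOT

A 6-joint arm with a two-finger parallel gripper is mounted at the origin on the work surface. World frame = base frame: x ahead of the robot, y to its left, z up, the work surface at z = 0. Lengths are in m, angles in rad, forces in N, time in s.
With the tool pointing down it reaches from about 0.35 to 0.95 m from the base axis. Payload 17.4 kg.
Tool frame: the origin (TCP) lies at the very end of the fingers, on their centre line; the grasp point (between the pads) lies behind it (r.pinch_z is the z of the grasp point in the tool frame, in m); z points along the fingers, y is the line along which they close (so a half turn about z gives the same grasp; the last joint's range is limited). The gripper opens to 93 mm and grips with 3 to 60 N. Pads are 15 mm wide; open, the fingers measure 128 mm over their backs; the gripper's body (75 mm by 188 mm) begins 65 mm behind the grasp point.
Start: joints at [1.296, 0.116, 1.442, -0, 1.584, -0.038], TCP at [0.158, 0.656, 0.191] pointing down, gripper open.
Joint ranges: [-2.83, 2.83], [-0.83, 2.19], [0.07, 2.5], [-1.14, 4.28], [0.01, 3], [-2.97, 2.97]. Speed limits (rad/s): [1.89, 1.89, 2.22, 3.14, 3.14, 3.14].

INTERFACE

Orientations are given as a rotation vector (axis times angle).
In Python, from bench import r gives the robot as it stands. The module is installed in compiled form; this text tells all that it offers.
- The arm moves only by the tool apply_moves, never from a script. Its argument "series" is a list of rows, each an object with "jaw": the opening, from -1 (shut) to 1 (fully open); "translation": the shift along the tool's x, y, z in units of 0.25 m (1.0 is 0.25 m), a list of three; "roll": the turn about the tool's z in units of 30 degrees (1.0 is 30 degrees). A call has 1 to 8 rows; each row is the pose to reach, as a shift and turn from the pose commanded when the call began, along the tool's axes at that moment; what a row does not reach only later rows make up. A row lasts 1/12 s, in which the tool goes at most 41.7 mm and 7.16 degrees, less where a joint would pass 70% of its speed; a pose out of reach is approached as far as the arm can. A call with a number of a shift or a turn outside -1 to 1 is refused whole. A call with a gripper value outside its range is refused whole. The fingers move at their own pace and stop on an object; "squeeze" is the grip in N (left out, the last holds). Time passes only in rows, so rows that repeat a pose let the fingers close. It gives the time, the measured TCP pose, the force, the opening and the grip force at its end, in the units of the state.
- r.observe(): the state, without advancing time (a new reading comes with each control period).
- r.grab_frame(name): name is "scene" or "side" or "wrist"; returns the picture (420x560x3 uint8, blue, green, red); there is no depth.
- r.get_calibration(name): a dict with "vfov" (degrees; the focal length in pixels is half the picture's height over the tangent of half this angle, whatever the lens; pixels are square), "cx", "cy" (the principal point, pixels), "extrinsics" (4x4, takes a point from camera to world coordinates); the wrist camera has in their place "T_tool_cam" (4x4, takes a point from camera to tool coordinates, whose origin is the TCP and whose axes are the flange's). Camera axes: x right, y down, z forward; pixel columns grow to the right and rows downward; lengths in m; the calibration is good to about 2 mm. A picture is of the moment at which its call begins: read the wrist's pose just before it. get_calibration takes no time and is no camera call.
- r.hand_in(): hands the job in; it is judged then, once.
The state is a dict: "t": time; "joints": joint angles; "joint_velocities": joint speeds; "joint_torque": joint torques, N m; "position": TCP position; "ee_rot": TCP orientation; "force": force on the tool from outside, world axes, zero at the start; "ft_torque": the same for the moment, N m; "finger_gap": finger opening in m; "grasp_force": force on a finger pad.
Only numpy, scipy, OpenCV 4.12 (cv2) and the standard library are available. Lean on these libraries where they do the work, as an engineer would, in place of code of your own. Each camera call takes 0.05 s, during which the arm holds its last target. There are 200 camera calls.

## Working session

There is one attempt and no reset: what is moved stays moved. The work goes in short steps, Python scripts to look and compute and a tool call to move; the robot and the scene stay as the last step left them, time stands still between calls to the robot, and variables do not carry over. Pictures are saved under pics/ and viewed, at most 10 in all, crops included, and the job is handed in when it is done.

Besides the shell and the picture viewer there is one more tool, called as name([rows], argument=value, ...), one row to a line, values as JSON. apply_moves: Moves the arm, as the interface text tells. Shifts and turns lie within -1 to 1; 1 stands for 0.25 m of shift or 30 degrees of turn. Its arguments: {"type":"object","properties":{"series":{"type":"array","items":{"type":"object","properties":{"jaw":{"type":"number"},"translation":{"type":"array","items":{"type":"number"}},"roll":{"type":"number"}}}},"squeeze":{"type":"number"}},"required":["series"]}

```bash
mkdir -p pics; ls; python3 - <<'E'
from bench import r
import cv2,numpy as np
s=r.observe(); print(s, r.pinch_z)
for n in("scene","side","wrist"):
    f=r.grab_frame(n); cv2.imwrite(f"pics/{n}0.png",f); print(n,{k:np.round(v,3).tolist() for k,v in r.get_calibration(n).items()})
E
```

```text
pics
{'t': 0.0, 'joints': array([ 1.29619224e+00,  1.16515038e-01,  1.44225798e+00,  5.13364341e-06,
        1.58399617e+00, -3.78420902e-02]), 'joint_velocities': array([ 0.00018495,  0.00036494, -0.00028816,  0.00144032,  0.00171948,
        0.00157078]), 'joint_torque': array([ 2.08908961e-05, -7.21269035e+01, -6.22621751e+01,  7.79635110e-02,
        2.37026619e-02, -1.06031423e-04]), 'position': array([0.1582974 , 0.65593839, 0.19069013]), 'ee_rot': array([-3.71014448e-01, -3.11941779e+00,  1.82423588e-03]), 'force': array([-0.17669865, -0.97560332,  0.3284976 ]), 'ft_torque': array([-0.00472749,  0.01140512, -0.0215996 ]), 'grasp_force': 0.0, 'finger_gap': 0.09313912810471771} -0.0188
scene {'vfov': 54.486, 'cx': 282.387, 'cy': 214.412, 'extrinsics': [[-0.076, 0.663, -0.745, 1.251], [0.997, 0.037, -0.069, 0.068], [-0.018, -0.748, -0.664, 0.677], [0.0, 0.0, 0.0, 1.0]]}
side {'vfov': 55.092, 'cx': 275.726, 'cy': 215.542, 'extrinsics': [[0.968, -0.158, 0.196, 0.413], [-0.251, -0.66, 0.709, -0.624], [0.017, -0.735, -0.678, 0.706], [0.0, 0.0, 0.0, 1.0]]}
wrist {'vfov': 62.975, 'cx': 277.828, 'cy': 204.833, 'T_tool_cam': [[-0.0, -0.965, -0.26, 0.071], [1.0, 0.0, -0.001, -0.001], [0.001, -0.26, 0.965, -0.193], [0.0, 0.0, 0.0, 1.0]]}
```

```bash
python3 - <<'E'
import cv2,numpy as np
a=[cv2.imread(f"pics/{n}0.png") for n in("scene","side")]
cv2.imwrite("pics/s1.png",cv2.resize(a[0],(800,600))); cv2.imwrite("pics/s2.png",cv2.resize(a[1],(800,600)))
E
```

```text
(no output)
```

View pics/s1.png

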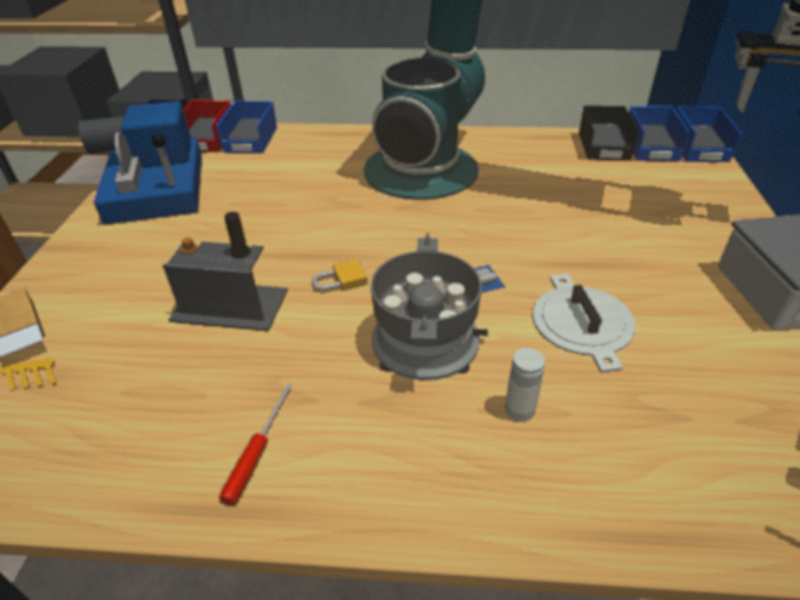

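View pics/s2.png

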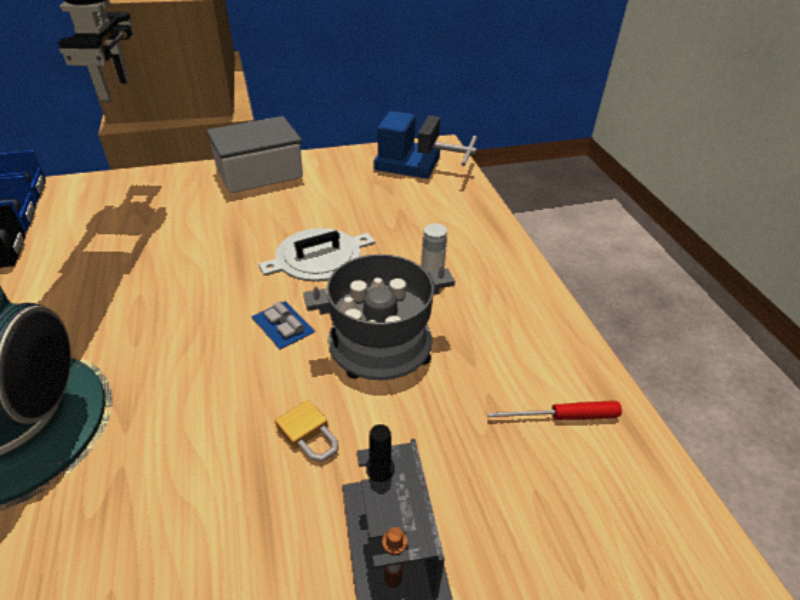

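The scene view (800 px wide) shows the stirrer handle top at (234,215), pins at (427,235) and (424,320), and the cover bar between (577,290) and (597,325). The side view shows the handle top at (380,432), pins at (316,290) and (445,272), and the bar between (298,245) and (338,237).

```bash
cat > h.py <<'E'
import numpy as np,cv2
from bench import r
from scipy.spatial.transform import Rotation as R
def cam(n,s=None):
    c=r.get_calibration(n)
    if n=="wrist":
        T=np.eye(4);T[:3,:3]=R.from_rotvec(s["ee_rot"]).as_matrix();T[:3,3]=s["position"];E=T@c["T_tool_cam"]
    else:E=np.array(c["extrinsics"])
    return E,210/np.tan(np.radians(c["vfov"]/2)),c["cx"],c["cy"]
def ray(C,p):
    E,f,cx,cy=C;d=E[:3,:3]@[(p[0]-cx)/f,(p[1]-cy)/f,1];return E[:3,3],d/np.linalg.norm(d)
def onz(C,p,z):
    o,d=ray(C,p);return o+d*(z-o[2])/d[2]
def tri(rays):
    A=sum(np.eye(3)-np.outer(d,d) for o,d in rays);b=sum((np.eye(3)-np.outer(d,d))@o for o,d in rays);return np.linalg.solve(A,b)
def proj(C,P):
    E,f,cx,cy=C;q=E[:3,:3].T@(np.asarray(P)-E[:3,3]);return np.array([cx+f*q[0]/q[2],cy+f*q[1]/q[2]])
def rel(s,P,z=None):
    "move in tool units to bring TCP to P"
    return np.round(R.from_rotvec(s["ee_rot"]).as_matrix().T@(np.asarray(P)-s["position"])/0.25,4)
def yaw(s):
    x=R.from_rotvec(s["ee_rot"]).as_matrix();return np.degrees(np.arctan2(x[1,1],x[0,1]))
E
python3 - <<'E'
from h import *
S=cam("scene");D=cam("side")
P={"handle":((234,217),(380,432),.186),"pinnear":((427,235),(316,290),.144),"pinfar":((424,320),(445,272),.144),"bar1":((577,290),(298,245),.042),"bar2":((597,325),(338,237),.042)}
for k,(a,b,z) in P.items():
    a=np.array(a)*.7;b=np.array(b)*.7
    print(k,np.round(onz(S,a,z),3),np.round(onz(D,b,z),3),np.round(tri([ray(S,a),ray(D,b)]),3))
s=r.observe();print(yaw(s),R.from_rotvec(s["ee_rot"]).as_matrix().round(3))
E
```

```text
handle [ 0.508 -0.26   0.186] [ 0.499 -0.268  0.186] [ 0.499 -0.264  0.18 ]
pinnear [0.481 0.038 0.144] [0.472 0.028 0.144] [0.473 0.037 0.138]
pinfar [0.68  0.043 0.144] [0.673 0.024 0.144] [0.675 0.04  0.136]
bar1 [0.482 0.291 0.042] [0.47  0.285 0.042] [0.471 0.294 0.034]
bar2 [0.566 0.309 0.042] [0.549 0.294 0.042] [0.552 0.314 0.028]
76.43447844724986 [[-0.972  0.235 -0.   ]
 [ 0.235  0.972 -0.001]
 [ 0.    -0.001 -1.   ]]
```

apply_moves([
  {"jaw":1,"translation":[-0.85,-0.53,-0.12],"roll":0},
  {"jaw":1,"translation":[-0.85,-0.53,-0.12],"roll":0},
  {"jaw":1,"translation":[-0.85,-0.53,-0.12],"roll":0},
  {"jaw":1,"translation":[-0.85,-0.53,-0.12],"roll":0},
  {"jaw":1,"translation":[-0.85,-0.53,-0.12],"roll":0},
  {"jaw":1,"translation":[-0.85,-0.53,-0.12],"roll":0},
  {"jaw":1,"translation":[-0.85,-0.53,-0.12],"roll":0},
])

```text
t: 0.73
position: [0.3376, 0.4738, 0.2227]
ee_rot: [0.377, 3.117, 0.001]
force: [0.1, -0.3, 0.2]
finger_gap: 0.0928
grasp_force: 0.0
```

apply_moves([
  {"jaw":1,"translation":[-0.85,-0.53,-0.12],"roll":-0.45},
  {"jaw":1,"translation":[-0.85,-0.53,-0.12],"roll":-0.45},
  {"jaw":1,"translation":[-0.85,-0.53,-0.12],"roll":-0.45},
  {"jaw":1,"translation":[-0.85,-0.53,-0.12],"roll":-0.45},
  {"jaw":1,"translation":[-0.85,-0.53,-0.12],"roll":-0.45},
  {"jaw":1,"translation":[-0.85,-0.53,-0.12],"roll":-0.45},
  {"jaw":1,"translation":[-0.85,-0.53,-0.12],"roll":-0.45},
  {"jaw":1,"translation":[-0.85,-0.53,-0.12],"roll":-0.45},
])

```text
t: 1.4
position: [0.5107, 0.2972, 0.2513]
ee_rot: [-0.007, -3.141, 0.0]
force: [0.4, 0.7, -0.8]
finger_gap: 0.093
grasp_force: 0.0
```

```bash
python3 - <<'E'
from h import *
import pickle
s=r.observe();f=r.grab_frame("wrist");cv2.imwrite("pics/w_cover.png",f);pickle.dump(s,open("s_cover.pkl","wb"))
print(s["t"],s["position"],yaw(s),s["joints"].round(2),s["joint_velocities"].round(3))
for P in [(0.577,0.037,.3),(0.50,-0.263,.35),(.577,.037,.3)]: print(rel(s,P))
E
```

```text
1.4 [0.5107206  0.29724228 0.25127963] 89.75032200910702 [ 0.48 -0.08  1.54 -0.    1.68 -1.08] [ 0.059 -0.01   0.019  0.014 -0.003  0.038]
[-0.2696 -1.0399 -0.1947]
[ 0.0332 -2.2412 -0.3943]
[-0.2696 -1.0399 -0.1947]
```

View pics/w_cover.png

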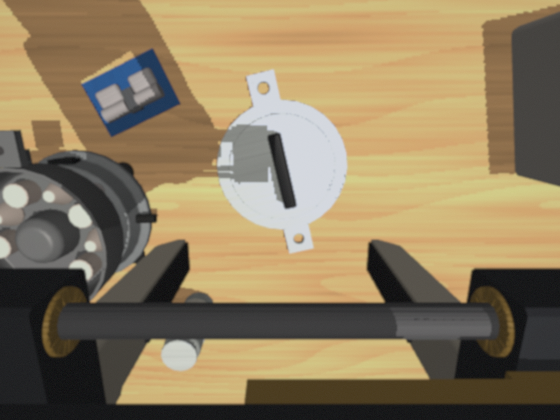

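The wrist view shows the cover with its ear holes at (264,88) and (299,239) and the dark bar at about (282,170). The bowl is on the left with the spray can below it.

apply_moves([
  {"jaw":1,"translation":[-0.48,-1,-0.44],"roll":0},
  {"jaw":1,"translation":[-0.48,-1,-0.44],"roll":0},
  {"jaw":1,"translation":[-0.48,-1,-0.44],"roll":0},
  {"jaw":1,"translation":[-0.48,-1,-0.44],"roll":0},
  {"jaw":1,"translation":[-0.48,-1,-0.44],"roll":0},
  {"jaw":1,"translation":[-0.48,-1,-0.44],"roll":0},
  {"jaw":1,"translation":[-0.48,-1,-0.44],"roll":0},
  {"jaw":1,"translation":[-0.48,-1,-0.44],"roll":0},
])

```text
t: 2.12
position: [0.6304, 0.0461, 0.3632]
ee_rot: [0.004, 3.14, -0.001]
force: [-0.8, -0.6, -0.3]
finger_gap: 0.0932
grasp_force: 0.0
```

```bash
python3 - <<'E'
from h import *
import pickle
s=r.observe();f=r.grab_frame("wrist");cv2.imwrite("pics/w_bowl.png",f);pickle.dump(s,open("s_bowl.pkl","wb"))
print(s["t"],s["position"],yaw(s),s["joint_velocities"].round(3))
E
```

```text
2.1167 [0.63041658 0.0461199  0.36322401] 89.84323609526265 [-0.043  0.044 -0.054  0.021  0.026 -0.029]
```

apply_moves([
  {"jaw":1,"translation":[0.16,-0.6,0],"roll":0},
  {"jaw":1,"translation":[0.16,-0.6,0],"roll":0},
  {"jaw":1,"translation":[0.16,-0.6,0],"roll":0},
  {"jaw":1,"translation":[0.16,-0.6,0],"roll":0},
])

```text
t: 2.5
position: [0.5877, -0.101, 0.3608]
ee_rot: [0.001, -3.141, -0.0]
force: [0.2, -0.5, 1.2]
finger_gap: 0.0933
grasp_force: 0.0
```

apply_moves([
  {"jaw":0.2,"translation":[0.16,-0.6,0],"roll":0},
  {"jaw":0.2,"translation":[0.16,-0.6,0],"roll":0},
  {"jaw":0.2,"translation":[0.16,-0.6,0],"roll":0},
  {"jaw":0.2,"translation":[0.16,-0.6,0],"roll":0},
  {"jaw":0.2,"translation":[0.16,-0.6,0],"roll":0},
  {"jaw":0.2,"translation":[0.16,-0.6,0],"roll":0},
])

```text
t: 3.0
position: [0.5487, -0.2502, 0.3606]
ee_rot: [-0.002, -3.141, -0.001]
force: [-0.2, 1.1, -0.4]
finger_gap: 0.0585
grasp_force: 0.0
```

```bash
python3 - <<'E'
from h import *
import pickle
s=r.observe();f=r.grab_frame("wrist");cv2.imwrite("pics/w_rack.png",f);pickle.dump(s,open("s_rack.pkl","wb"))
print(s["t"],s["position"],yaw(s),s["joint_velocities"].round(3))
E
```

```text
3.0 [ 0.54871165 -0.25019353  0.36064233] 89.91173215937754 [ 0.036 -0.007 -0.005  0.004  0.002  0.01 ]
```

View pics/w_bowl.png

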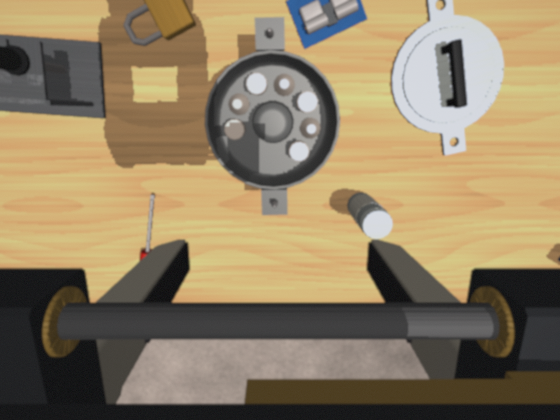

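View pics/w_rack.png

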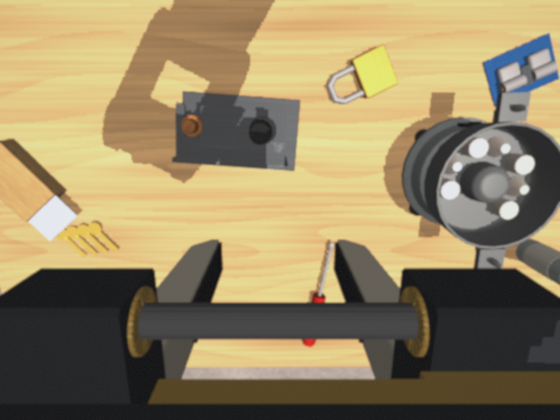

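The bowl view shows pins at (268,33) and (273,202) with the hub at (273,122). The seven pieces lie at (256,83), (284,83), (307,101), (311,128), (299,151), (234,129) and (237,104), leaving a gap at the lower left-middle. The rack view shows the handle top at about (261,130) and the brush at (191,125). I'll enlarge these for accuracy.

```bash
python3 - <<'E'
import cv2,numpy as np
b=cv2.imread("pics/w_bowl.png");k=cv2.imread("pics/w_rack.png");c=cv2.imread("pics/w_cover.png")
L=[(b,243,8),(b,248,177),(k,235,100),(k,165,100),(c,239,63),(c,274,214)]
t=[cv2.resize(np.clip(im[y:y+50,x:x+50].astype(float)*1.8,0,255).astype(np.uint8),(260,260),interpolation=cv2.INTER_CUBIC) for im,x,y in L]
cv2.imwrite("pics/crop.png",np.vstack([np.hstack(t[:3]),np.hstack(t[3:])]))
# bar and bowl masks
g=cv2.cvtColor(c,cv2.COLOR_BGR2GRAY);m=(g<45).astype(np.uint8);m[:, :262]=0;m[:,302:]=0;m[:125]=0;m[215:]=0
n,l,st,ce=cv2.connectedComponentsWithStats(m);i=1+np.argmax(st[1:,4]);print("bar",ce[i],st[i],cv2.minAreaRect(np.argwhere(l==i)[:,::-1].astype(np.float32)))
E
```

```text
bar [277.79400749 167.97378277] [269 135  21  72 267] ((278.6538391113281, 170.76922607421875), (72.75908660888672, 6.864065170288086), 78.69007110595703)
```

View pics/crop.png

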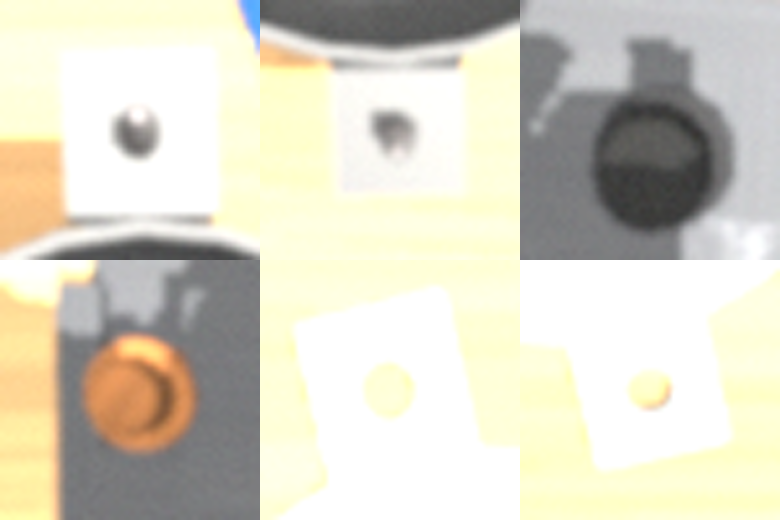

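```bash
python3 - <<'E'
from h import *
import pickle
L=lambda n:cam("wrist",pickle.load(open(f"s_{n}.pkl","rb")))
B,K,C=L("bowl"),L("rack"),L("cover")
pa=onz(B,(269.2,33.2),.133);pb=onz(B,(273.8,202.6),.133);c=(pa+pb)/2
print("pins",pa,pb,"centre",c,np.linalg.norm(pa-pb),np.degrees(np.arctan2(*(pb-pa)[1::-1])))
h=onz(K,(260.5,133.2),.186);print("handle",h)
print("handle scene/side",onz(cam("scene"),(163.8,151),.186),onz(cam("side"),(266,302),.186))
h1=onz(C,(263.6,88),.005);h2=onz(C,(299,239),.005);print("cover",(h1+h2)/2,np.linalg.norm(h1-h2),np.degrees(np.arctan2(*(h2-h1)[1::-1])))
print("bar",onz(C,(282,170.5),.042))
m=[(256,83),(284,83),(307,101),(311,128),(299,151),(234,129),(237,104)]
for p in m:
    q=onz(B,p,.092)-c;print(np.round(np.hypot(*q[:2])*1e3),np.round(np.degrees(np.arctan2(q[1],q[0]))))
s=r.observe();print(s["position"],rel(s,[h[0],h[1],.137]))
E
```

```text
pins [0.47303416 0.03553506 0.133     ] [0.67050536 0.03954936 0.133     ] centre [0.57176976 0.03754221 0.133     ] 0.1975119959974122 1.1645795198664997
handle [ 0.49809256 -0.26934317  0.186     ]
handle scene/side [ 0.50414779 -0.26131779  0.186     ] [ 0.49889474 -0.2676708   0.186     ]
cover [0.50818566 0.30182853 0.005     ] 0.2008917637544275 13.042277454638297
bar [0.5055474  0.30100476 0.042     ]
53.0 -157.0
51.0 162.0
53.0 120.0
52.0 82.0
52.0 43.0
51.0 -80.0
51.0 -117.0
[ 0.54904078 -0.24940825  0.36088042] [ 0.2034 -0.0806  0.8955]
```

apply_moves([
  {"jaw":0.2,"translation":[0.204,-0.077,0.5],"roll":0},
  {"jaw":0.2,"translation":[0.204,-0.077,0.5],"roll":0},
  {"jaw":0.2,"translation":[0.204,-0.077,0.5],"roll":0},
  {"jaw":0.2,"translation":[0.204,-0.077,0.5],"roll":0},
  {"jaw":0.2,"translation":[0.204,-0.077,0.6],"roll":0},
  {"jaw":0.2,"translation":[0.204,-0.077,0.7],"roll":0},
  {"jaw":0.2,"translation":[0.204,-0.077,0.8],"roll":0},
  {"jaw":0.2,"translation":[0.204,-0.077,0.9],"roll":0},
])

```text
t: 3.72
position: [0.499, -0.2687, 0.1368]
ee_rot: [-0.001, 3.14, -0.001]
force: [1.0, -0.2, 0.5]
finger_gap: 0.0558
grasp_force: 0.0
```

apply_moves([
  {"jaw":-1,"translation":[0,0,0],"roll":0},
  {"jaw":-1,"translation":[0,0,0],"roll":0},
  {"jaw":-1,"translation":[0,0,0],"roll":0},
  {"jaw":-1,"translation":[0,0,0],"roll":0},
  {"jaw":-1,"translation":[0,0,0],"roll":0},
  {"jaw":-1,"translation":[0,0,0],"roll":0},
  {"jaw":-1,"translation":[0,0,0],"roll":0},
  {"jaw":-1,"translation":[0,0,0],"roll":0},
], squeeze=40)

```text
t: 4.38
position: [0.4983, -0.2704, 0.1379]
ee_rot: [0.002, 3.14, -0.001]
force: [1.0, 3.1, 7.1]
finger_gap: 0.0231
grasp_force: 40.0
```

apply_moves([
  {"jaw":-1,"translation":[0,0,-0.06],"roll":0},
  {"jaw":-1,"translation":[0,0,-0.16],"roll":0},
  {"jaw":-1,"translation":[0,0,-0.28],"roll":0},
  {"jaw":-1,"translation":[0,0,-0.4],"roll":0},
  {"jaw":-1,"translation":[0,0,-0.5],"roll":0},
  {"jaw":-1,"translation":[0,0,-0.58],"roll":0},
  {"jaw":-1,"translation":[0,0,-0.6],"roll":0},
])

```text
t: 4.97
position: [0.4981, -0.2708, 0.2913]
ee_rot: [0.002, 3.137, -0.004]
force: [0.3, -0.8, -1.9]
finger_gap: 0.0233
grasp_force: 39.9
```

apply_moves([
  {"jaw":-1,"translation":[-0.03,0.06,0],"roll":0},
  {"jaw":-1,"translation":[-0.08,0.16,0],"roll":0},
  {"jaw":-1,"translation":[-0.14,0.28,0],"roll":0},
  {"jaw":-1,"translation":[-0.2,0.42,0],"roll":0},
  {"jaw":-1,"translation":[-0.26,0.56,0],"roll":0},
  {"jaw":-1,"translation":[-0.32,0.7,0],"roll":0},
  {"jaw":-1,"translation":[-0.38,0.84,0],"roll":0},
  {"jaw":-1,"translation":[-0.44,0.96,0],"roll":0},
])

```text
t: 5.63
position: [0.6081, -0.0282, 0.2861]
ee_rot: [-0.001, -3.141, -0.0]
force: [0.3, -1.3, -0.8]
finger_gap: 0.0233
grasp_force: 39.9
```

apply_moves([
  {"jaw":-1,"translation":[-0.04,0.12,0],"roll":0},
  {"jaw":-1,"translation":[-0.05,0.18,0],"roll":0},
  {"jaw":-1,"translation":[-0.058,0.2,0],"roll":0},
  {"jaw":-1,"translation":[-0.058,0.2,0],"roll":0},
  {"jaw":-1,"translation":[-0.058,0.2,0],"roll":0},
])

```text
t: 6.05
position: [0.6222, 0.0187, 0.2863]
ee_rot: [-0.002, -3.141, 0.001]
force: [-1.2, -0.3, -2.2]
finger_gap: 0.0232
grasp_force: 39.9
```

```bash
python3 - <<'E'
from h import *
s=r.observe();p=s["position"];print(p,s["joints"].round(2),s["force"].round(1))
a=[]
for n in("scene","side"):
    f=r.grab_frame(n);C=cam(n);q=proj(C,p+[0,0,-.12]);q0=proj(C,p+[0,0,-.025]);print(n,"tip expected",q,"origin",q0)
    cx,cy=(q+q0)/2;x,y=int(cx)-40,int(cy)-40;print(x,y)
    a.append(cv2.resize(f[y:y+80,x:x+80],(400,400),interpolation=cv2.INTER_CUBIC))
cv2.imwrite("pics/tip.png",np.hstack(a))
E
```

```text
[0.62221729 0.01865471 0.28633615] [-0.01 -0.01  1.42 -0.    1.73 -1.58] [-1.2 -0.3 -2.2]
scene tip expected [286.17874161 195.63866665] origin [285.55566353 155.29562049]
245 135
side tip expected [290.76697957 187.32154011] origin [292.8035039  149.79654403]
251 128
```

View pics/tip.png

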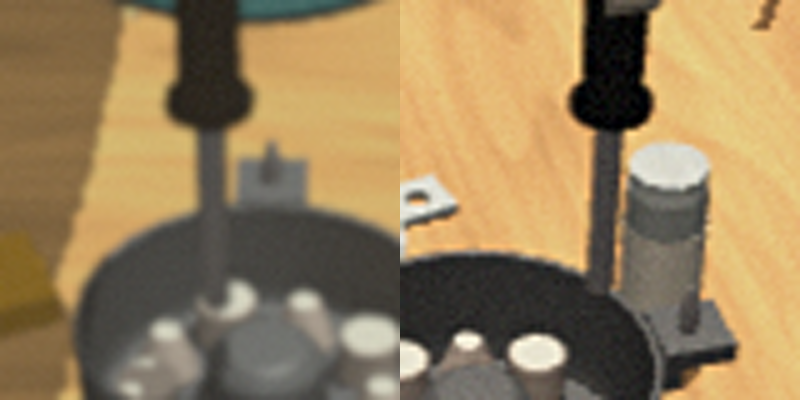

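The tip shows at (287.6,196) in scene and (291,186.6) in side. That is within about 2 mm of where I expected it, over the empty part of the channel.

```bash
python3 - <<'E'
from h import *
for a in(-20,60,140):
    t=np.radians(a+np.arange(10,90,10));t0=np.radians(a)
    print(a,[[round(-.21*(np.cos(u)-np.cos(t0)),2),round(.21*(np.sin(u)-np.sin(t0)),2)] for u in t])
E
```

```text
-20 [[np.float64(-0.01), np.float64(0.04)], [np.float64(-0.01), np.float64(0.07)], [np.float64(-0.01), np.float64(0.11)], [np.float64(-0.0), np.float64(0.14)], [np.float64(0.02), np.float64(0.18)], [np.float64(0.04), np.float64(0.21)], [np.float64(0.06), np.float64(0.23)], [np.float64(0.09), np.float64(0.25)]]
60 [[np.float64(0.03), np.float64(0.02)], [np.float64(0.07), np.float64(0.02)], [np.float64(0.1), np.float64(0.03)], [np.float64(0.14), np.float64(0.02)], [np.float64(0.18), np.float64(0.02)], [np.float64(0.21), np.float64(0.0)], [np.float64(0.24), np.float64(-0.02)], [np.float64(0.27), np.float64(-0.05)]]
140 [[np.float64(0.02), np.float64(-0.03)], [np.float64(0.04), np.float64(-0.06)], [np.float64(0.05), np.float64(-0.1)], [np.float64(0.05), np.float64(-0.13)], [np.float64(0.05), np.float64(-0.17)], [np.float64(0.04), np.float64(-0.21)], [np.float64(0.02), np.float64(-0.24)], [np.float64(0.0), np.float64(-0.27)]]
```

apply_moves([
  {"jaw":-1,"translation":[0,0,0.06],"roll":0},
  {"jaw":-1,"translation":[0,0,0.14],"roll":0},
  {"jaw":-1,"translation":[0,0,0.22],"roll":0},
  {"jaw":-1,"translation":[0,0,0.29],"roll":0},
  {"jaw":-1,"translation":[0,0,0.34],"roll":0},
  {"jaw":-1,"translation":[0,0,0.37],"roll":0},
  {"jaw":-1,"translation":[0,0,0.375],"roll":0},
  {"jaw":-1,"translation":[0,0,0.375],"roll":0},
])

```text
t: 6.82
position: [0.6225, 0.0192, 0.1927]
ee_rot: [0.002, 3.142, -0.0]
force: [0.2, -0.2, -1.8]
finger_gap: 0.0234
grasp_force: 39.9
```

apply_moves([
  {"jaw":-1,"translation":[-0.01,0.035,0],"roll":0},
  {"jaw":-1,"translation":[-0.013,0.07,0],"roll":0},
  {"jaw":-1,"translation":[-0.01,0.11,0],"roll":0},
  {"jaw":-1,"translation":[0,0.145,0],"roll":0},
  {"jaw":-1,"translation":[0.015,0.175,0],"roll":0},
  {"jaw":-1,"translation":[0.035,0.205,0],"roll":0},
  {"jaw":-1,"translation":[0.062,0.23,0],"roll":0},
  {"jaw":-1,"translation":[0.092,0.254,0],"roll":0},
])

```text
t: 7.48
position: [0.5989, 0.0837, 0.1928]
ee_rot: [0.001, 3.141, -0.0]
force: [1.5, -1.8, -0.9]
finger_gap: 0.0232
grasp_force: 39.9
```

apply_moves([
  {"jaw":-1,"translation":[0.033,0.015,0],"roll":0},
  {"jaw":-1,"translation":[0.068,0.025,0],"roll":0},
  {"jaw":-1,"translation":[0.105,0.028,0],"roll":0},
  {"jaw":-1,"translation":[0.141,0.025,0],"roll":0},
  {"jaw":-1,"translation":[0.177,0.015,0],"roll":0},
  {"jaw":-1,"translation":[0.21,0,0],"roll":0},
  {"jaw":-1,"translation":[0.24,-0.021,0],"roll":0},
  {"jaw":-1,"translation":[0.266,-0.047,0],"roll":0},
])

```text
t: 8.15
position: [0.532, 0.0711, 0.1926]
ee_rot: [-0.001, -3.141, -0.001]
force: [-0.2, 0.1, -2.5]
finger_gap: 0.0232
grasp_force: 39.8
```

Forces are low, so I'll continue to 220° and check.

apply_moves([
  {"jaw":-1,"translation":[0.021,-0.03,0],"roll":0},
  {"jaw":-1,"translation":[0.036,-0.063,0],"roll":0},
  {"jaw":-1,"translation":[0.046,-0.099,0],"roll":0},
  {"jaw":-1,"translation":[0.049,-0.135,0],"roll":0},
  {"jaw":-1,"translation":[0.046,-0.171,0],"roll":0},
  {"jaw":-1,"translation":[0.036,-0.207,0],"roll":0},
  {"jaw":-1,"translation":[0.021,-0.24,0],"roll":0},
  {"jaw":-1,"translation":[0,-0.27,0],"roll":0},
])

```text
t: 8.82
position: [0.5337, 0.0029, 0.1929]
ee_rot: [0.002, 3.141, 0.0]
force: [1.0, 0.8, -0.2]
finger_gap: 0.0236
grasp_force: 39.7
```

```bash
python3 - <<'E'
from h import *
s=r.observe();print(s["position"],s["force"].round(1))
a=[]
for n in("scene","side"):
    f=r.grab_frame(n);C=cam(n);q=proj(C,[.572,.0375,.1]);x,y=int(q[0])-50,int(q[1])-50
    a.append(cv2.resize(f[y:y+100,x:x+100],(400,400),interpolation=cv2.INTER_CUBIC))
cv2.imwrite("pics/stir.png",np.hstack(a))
E
```

```text
[0.53365781 0.00292538 0.19290523] [ 1.   0.8 -0.2]
```

View pics/stir.png

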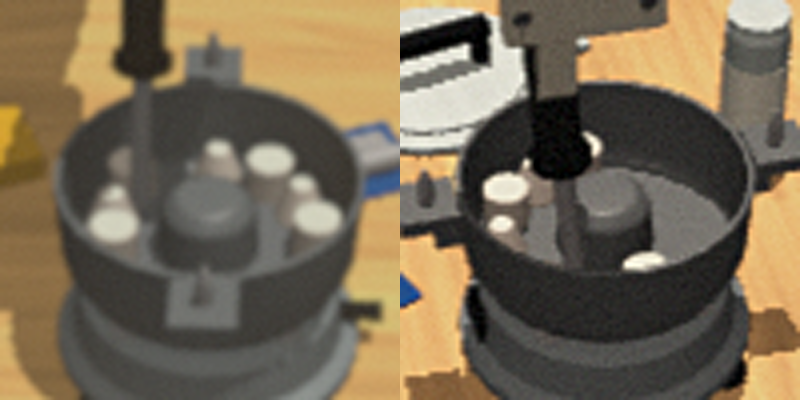

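The scene crop shows four pieces on the +y and robot side and three near the rod at (140,180). The rod appears to have passed some of them, so I'll check from the wrist camera.

```bash
python3 - <<'E'
from h import *
import pickle
s=r.observe();f=r.grab_frame("wrist");pickle.dump(s,open("s_st.pkl","wb"));cv2.imwrite("pics/w_st.png",f)
C=cam("wrist",s)
print(proj(C,[.5718,.0375,.106]),proj(C,s["position"]+[0,0,-.12]),[proj(C,[.5718+.053*np.cos(a),.0375+.053*np.sin(a),.092]).round() for a in np.radians([43,82,120,162,203,243,280])])
E
```

```text
[319.20184225 242.61121172] [279.06628085 191.57060235] [array([355., 276.]), array([374., 244.]), array([370., 209.]), array([338., 183.]), array([295., 184.]), array([265., 212.]), array([260., 247.])]
```

View pics/w_st.png

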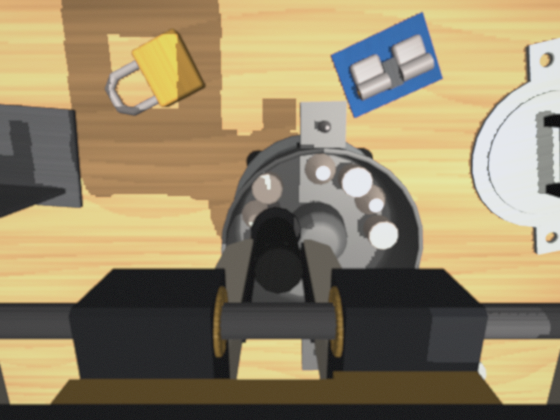

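The wrist view shows pieces at (384,236), (376,205), (357,182), (323,173) and (267,188), with another beside the rod. They have moved on by 15–45° and the rod then slipped past them, so I'll go round again.

```bash
python3 - <<'E'
from h import *
C=cam("scene");p=r.observe()["position"];x0=np.array([int(v)-50 for v in proj(C,[.572,.0375,.1])])
print("expected crop tip,origin",(proj(C,p-[0,0,.12])-x0)*4,(proj(C,p-[0,0,.025])-x0)*4)
c=np.array([.5718,.0375]);q=p[:2]
for a in range(220,540,80):
    t=np.radians(a+np.arange(10,90,10));P=c+.053*np.c_[np.cos(t),np.sin(t)];d=(P-q)/.25
    print(a,[[round(float(-u),3),round(float(v),3)] for u,v in d]);q=P[-1]
E
```

```text
expected crop tip,origin [146.66579027 191.54107227] [143.53097465  56.09487107]
220 [[-0.017, -0.025], [-0.048, -0.047], [-0.081, -0.062], [-0.117, -0.072], [-0.154, -0.075], [-0.19, -0.072], [-0.226, -0.062], [-0.26, -0.047]]
300 [[-0.03, 0.021], [-0.056, 0.047], [-0.078, 0.078], [-0.093, 0.111], [-0.103, 0.147], [-0.106, 0.184], [-0.103, 0.22], [-0.093, 0.256]]
380 [[0.016, 0.033], [0.037, 0.064], [0.063, 0.09], [0.093, 0.111], [0.127, 0.127], [0.162, 0.136], [0.199, 0.139], [0.236, 0.136]]
460 [[0.036, -0.01], [0.069, -0.025], [0.099, -0.046], [0.126, -0.073], [0.147, -0.103], [0.162, -0.136], [0.172, -0.172], [0.175, -0.209]]
```

apply_moves([
  {"jaw":-1,"translation":[-0.017,-0.025,0],"roll":0},
  {"jaw":-1,"translation":[-0.048,-0.047,0],"roll":0},
  {"jaw":-1,"translation":[-0.081,-0.062,0],"roll":0},
  {"jaw":-1,"translation":[-0.117,-0.072,0],"roll":0},
  {"jaw":-1,"translation":[-0.154,-0.075,0],"roll":0},
  {"jaw":-1,"translation":[-0.19,-0.072,0],"roll":0},
  {"jaw":-1,"translation":[-0.226,-0.062,0],"roll":0},
  {"jaw":-1,"translation":[-0.26,-0.047,0],"roll":0},
], squeeze=60)

```text
t: 9.63
position: [0.5983, -0.0078, 0.1924]
ee_rot: [-0.002, -3.14, -0.0]
force: [-4.1, 3.9, 0.9]
finger_gap: 0.0231
grasp_force: 59.9
```

apply_moves([
  {"jaw":-1,"translation":[-0.03,0.021,0],"roll":0},
  {"jaw":-1,"translation":[-0.056,0.047,0],"roll":0},
  {"jaw":-1,"translation":[-0.078,0.078,0],"roll":0},
  {"jaw":-1,"translation":[-0.093,0.111,0],"roll":0},
  {"jaw":-1,"translation":[-0.103,0.147,0],"roll":0},
  {"jaw":-1,"translation":[-0.106,0.184,0],"roll":0},
  {"jaw":-1,"translation":[-0.103,0.22,0],"roll":0},
  {"jaw":-1,"translation":[-0.093,0.256,0],"roll":0},
])

```text
t: 10.3
position: [0.6212, 0.057, 0.1927]
ee_rot: [0.002, 3.142, -0.0]
force: [0.2, -0.1, -1.1]
finger_gap: 0.0231
grasp_force: 59.7
```

```bash
cat > det.py <<'E'
from h import *
def media(n,show=True):
    s=r.observe();f=r.grab_frame(n);C=cam(n,s);c=np.array([.5718,.0375,.092])
    hsv=cv2.cvtColor(f,cv2.COLOR_BGR2HSV);m=((hsv[...,2]>140)&(hsv[...,1]<70)).astype(np.uint8)
    k,l,st,ce=cv2.connectedComponentsWithStats(m)
    for i in range(1,k):
        q=onz(C,ce[i],.092)-c;rr=np.hypot(*q[:2])
        if .02<rr<.085 and st[i,4]>6: print(n,"r%.0f ang %.0f area %d"%(rr*1e3,np.degrees(np.arctan2(q[1],q[0]))%360,st[i,4]))
    return s,f,C
E
python3 - <<'E'
from det import *
for n in("scene","wrist"):
    s,f,C=media(n);cv2.imwrite(f"pics/{n}_b.png",f)
print(s["position"],s["force"])
# baseline check
import det
f0=cv2.imread("pics/scene0.png")
class F: pass
r_=det.r
class W:
    observe=staticmethod(r_.observe);grab_frame=staticmethod(lambda n:f0)
det.r=W;print("initial");media("scene")
E
```

```text
scene r58 ang 178 area 7
scene r65 ang 138 area 22
scene r59 ang 96 area 132
wrist r66 ang 123 area 1090
wrist r38 ang 140 area 6813
wrist r62 ang 226 area 807
wrist r59 ang 271 area 179
wrist r61 ang 316 area 634
wrist r62 ang 359 area 60
[0.62067597 0.05822437 0.1927765 ] [-0.60960145  1.51233276 -2.69047805]
initial
scene r49 ang 201 area 72
scene r42 ang 150 area 50
scene r45 ang 273 area 150
scene r53 ang 116 area 74
scene r51 ang 60 area 95
```

```bash
python3 - <<'E'
from h import *
c=np.array([.5718,.0375]);q=r.observe()["position"][:2]
for a in range(20,340,80):
    t=np.radians(a+np.arange(10,90,10));P=c+.060*np.c_[np.cos(t),np.sin(t)];d=(P-q)/.25
    print(a,[[round(float(-u),3),round(float(v),3)] for u,v in d]);q=P[-1]
E
```

```text
20 [[-0.012, 0.041], [0.012, 0.075], [0.042, 0.104], [0.076, 0.128], [0.114, 0.146], [0.155, 0.157], [0.196, 0.161], [0.238, 0.157]]
100 [[0.04, -0.011], [0.078, -0.029], [0.113, -0.053], [0.142, -0.082], [0.166, -0.116], [0.184, -0.154], [0.195, -0.195], [0.198, -0.236]]
180 [[-0.004, -0.042], [-0.014, -0.082], [-0.032, -0.12], [-0.056, -0.154], [-0.086, -0.184], [-0.12, -0.208], [-0.158, -0.226], [-0.198, -0.236]]
260 [[-0.042, -0.004], [-0.083, -0.0], [-0.124, 0.011], [-0.162, 0.029], [-0.196, 0.053], [-0.226, 0.082], [-0.25, 0.116], [-0.267, 0.154]]
```

apply_moves([
  {"jaw":-1,"translation":[-0.012,0.041,0],"roll":0},
  {"jaw":-1,"translation":[0.012,0.075,0],"roll":0},
  {"jaw":-1,"translation":[0.042,0.104,0],"roll":0},
  {"jaw":-1,"translation":[0.076,0.128,0],"roll":0},
  {"jaw":-1,"translation":[0.114,0.146,0],"roll":0},
  {"jaw":-1,"translation":[0.155,0.157,0],"roll":0},
  {"jaw":-1,"translation":[0.196,0.161,0],"roll":0},
  {"jaw":-1,"translation":[0.238,0.157,0],"roll":0},
])

```text
t: 11.07
position: [0.5608, 0.0955, 0.1929]
ee_rot: [0.001, 3.141, 0.0]
force: [2.7, -0.5, -1.0]
finger_gap: 0.0228
grasp_force: 59.7
```

apply_moves([
  {"jaw":-1,"translation":[0.04,-0.011,0],"roll":0},
  {"jaw":-1,"translation":[0.078,-0.029,0],"roll":0},
  {"jaw":-1,"translation":[0.113,-0.053,0],"roll":0},
  {"jaw":-1,"translation":[0.142,-0.082,0],"roll":0},
  {"jaw":-1,"translation":[0.166,-0.116,0],"roll":0},
  {"jaw":-1,"translation":[0.184,-0.154,0],"roll":0},
  {"jaw":-1,"translation":[0.195,-0.195,0],"roll":0},
  {"jaw":-1,"translation":[0.198,-0.236,0],"roll":0},
])

```text
t: 11.73
position: [0.512, 0.0353, 0.1928]
ee_rot: [0.002, 3.141, 0.001]
force: [3.1, 0.6, -0.3]
finger_gap: 0.0228
grasp_force: 59.9
```

apply_moves([
  {"jaw":-1,"translation":[-0.004,-0.042,0],"roll":0},
  {"jaw":-1,"translation":[-0.014,-0.082,0],"roll":0},
  {"jaw":-1,"translation":[-0.032,-0.12,0],"roll":0},
  {"jaw":-1,"translation":[-0.056,-0.154,0],"roll":0},
  {"jaw":-1,"translation":[-0.086,-0.184,0],"roll":0},
  {"jaw":-1,"translation":[-0.12,-0.208,0],"roll":0},
  {"jaw":-1,"translation":[-0.158,-0.226,0],"roll":0},
  {"jaw":-1,"translation":[-0.198,-0.236,0],"roll":0},
])

```text
t: 12.4
position: [0.5621, -0.0226, 0.1926]
ee_rot: [-0.002, -3.14, -0.004]
force: [-1.5, 9.4, 3.2]
finger_gap: 0.0233
grasp_force: 61.3
```

apply_moves([
  {"jaw":-1,"translation":[-0.042,-0.004,0],"roll":0},
  {"jaw":-1,"translation":[-0.083,0,0],"roll":0},
  {"jaw":-1,"translation":[-0.124,0.011,0],"roll":0},
  {"jaw":-1,"translation":[-0.162,0.029,0],"roll":0},
  {"jaw":-1,"translation":[-0.196,0.053,0],"roll":0},
  {"jaw":-1,"translation":[-0.226,0.082,0],"roll":0},
  {"jaw":-1,"translation":[-0.25,0.116,0],"roll":0},
  {"jaw":-1,"translation":[-0.267,0.154,0],"roll":0},
])

```text
t: 13.07
position: [0.6292, 0.0163, 0.1926]
ee_rot: [0.002, 3.142, -0.001]
force: [-0.6, 0.7, -0.8]
finger_gap: 0.0233
grasp_force: 59.8
```

```bash
python3 - <<'E'
from det import *
for n in("scene","wrist","side"):
    s,f,C=media(n);cv2.imwrite(f"pics/{n}_c.png",f)
print(s["position"],s["force"])
E
```

```text
scene r47 ang 169 area 56
scene r58 ang 143 area 78
scene r50 ang 270 area 90
wrist r53 ang 126 area 1688
wrist r59 ang 299 area 686
wrist r43 ang 306 area 15
wrist r57 ang 330 area 28
side r60 ang 145 area 75
side r63 ang 3 area 41
side r59 ang 177 area 37
side r59 ang 335 area 13
side r50 ang 209 area 25
side r50 ang 305 area 11
[0.62898906 0.01718658 0.19254716] [-1.80938894  0.18175206 -1.20827805]
```

apply_moves([
  {"jaw":-1,"translation":[0,0,-0.06],"roll":0},
  {"jaw":-1,"translation":[0,0,-0.16],"roll":0},
  {"jaw":-1,"translation":[0,0,-0.28],"roll":0},
  {"jaw":-1,"translation":[0,0,-0.4],"roll":0},
  {"jaw":-1,"translation":[-0.08,-0.03,-0.52],"roll":0},
  {"jaw":-1,"translation":[-0.18,-0.06,-0.62],"roll":0},
  {"jaw":-1,"translation":[-0.24,-0.08,-0.66],"roll":0},
  {"jaw":-1,"translation":[-0.24,-0.08,-0.66],"roll":0},
])

```text
t: 13.88
position: [0.6904, -0.0058, 0.3612]
ee_rot: [0.004, 3.137, -0.001]
force: [-0.5, -0.6, -1.3]
finger_gap: 0.023
grasp_force: 59.8
```

```bash
python3 - <<'E'
from det import *
import det
out=[]
for n in("scene","wrist"):
    s,f,C=media(n);cv2.imwrite(f"pics/{n}_d.png",f);q=proj(C,[.572,.0375,.092]);print(q)
    if n=="wrist": x,y=int(q[0])-80,max(int(q[1])-80,0);out.append(cv2.resize(f[y:y+160,x:x+160],(400,400)))
    else:
        q=proj(C,s["position"]-[0,0,.08]);print("exp tip/orig",proj(C,s["position"]-[0,0,.12]),proj(C,s["position"]-[0,0,.025]),q);x,y=int(q[0])-50,int(q[1])-50;out.append(cv2.resize(f[y:y+100,x:x+100],(400,400)))
    print(n,x,y)
print(s["position"]);cv2.imwrite("pics/comb.png",np.hstack(out))
E
```

```text
scene r56 ang 213 area 78
scene r48 ang 169 area 59
scene r58 ang 143 area 78
scene r50 ang 281 area 149
[296.72196459 207.88123328]
exp tip/orig [268.96775339 186.34670628] [266.57547095 138.95087431] [268.0141803  167.45454321]
scene 218 117
wrist r40 ang 2 area 1918
[312.51370744  74.40273595]
wrist 232 0
[ 0.68924348 -0.00527666  0.35936688]
```

View pics/comb.png

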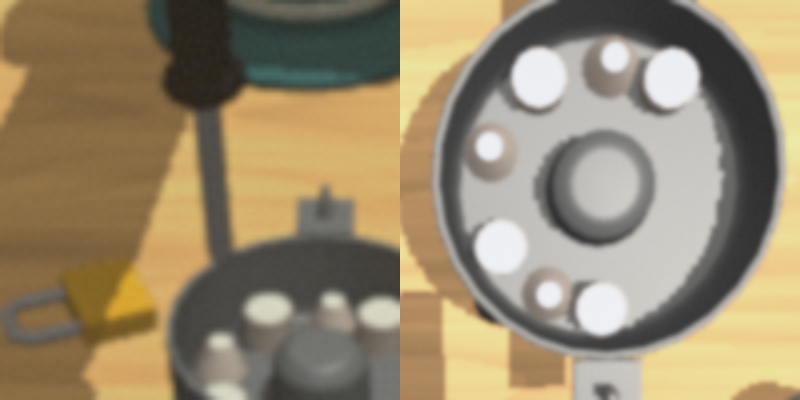

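The wrist tile shows all seven pieces in the bowl: cylinders at tile (671,78), (538,78), (500,245), (600,308), and cones at (610,65), (490,150), (548,293). The scene tile shows the rod slightly tilted, with its tip at (222,262). Next I'll compute the displacements and the tilt.

```bash
python3 - <<'E'
from h import *
s=r.observe();C=cam("wrist",s);c=np.array([.5718,.0375,.092]);a0=[43,82,120,162,203,243,280];r0=[52,52,53,51,53,51,51]
T=[(671,78),(614,58),(538,78),(489,147),(500,245),(548,293),(600,308)]
for p,a,rr in zip(T,a0,r0):
    q=onz(C,(232+(p[0]-400)/2.5,p[1]/2.5),.092)-c;b=np.radians(a);print("r%.0f ang %.0f from %d moved %.0f mm"%(np.hypot(*q[:2])*1e3,np.degrees(np.arctan2(q[1],q[0]))%360,a,1e3*np.hypot(*(q[:2]-rr/1e3*np.array([np.cos(b),np.sin(b)])))))
print(s["position"],rel(s,[.60,-.13,.30]))
E
```

```text
r60 ang 147 from 43 moved 89 mm
r60 ang 175 from 82 moved 81 mm
r60 ang 212 from 120 moved 81 mm
r59 ang 251 from 162 moved 78 mm
r58 ang 298 from 203 moved 82 mm
r57 ang 333 from 243 moved 77 mm
r59 ang 1 from 280 moved 72 mm
[ 0.68841989 -0.00487546  0.35833467] [ 0.3529 -0.5011  0.2332]
```

All pieces have moved more than 70 mm. Next I'll measure the rod's tilt against a clear background.

apply_moves([
  {"jaw":-1,"translation":[0.06,-0.08,0.03],"roll":0},
  {"jaw":-1,"translation":[0.14,-0.19,0.08],"roll":0},
  {"jaw":-1,"translation":[0.22,-0.31,0.14],"roll":0},
  {"jaw":-1,"translation":[0.29,-0.41,0.19],"roll":0},
  {"jaw":-1,"translation":[0.34,-0.48,0.22],"roll":0},
  {"jaw":-1,"translation":[0.353,-0.5,0.233],"roll":0},
  {"jaw":-1,"translation":[0.353,-0.5,0.233],"roll":0},
  {"jaw":-1,"translation":[0.353,-0.5,0.233],"roll":0},
])

```text
t: 14.65
position: [0.5998, -0.1288, 0.2999]
ee_rot: [0.002, 3.141, 0.0]
force: [-0.2, 1.4, -1.0]
finger_gap: 0.0227
grasp_force: 59.8
```

```bash
cat > tilt.py <<'E'
from h import *
def run():
    s=r.observe();p=s["position"];W={}
    for n in("scene","side"):
        f=r.grab_frame(n);C=cam(n);h=cv2.cvtColor(f,cv2.COLOR_BGR2HSV).astype(int)
        a=proj(C,p-[0,0,.025]);b=proj(C,p-[0,0,.12]);L=[]
        for y in range(int(a[1])-2,int(b[1])+9):
            x=int(a[0]+(b[0]-a[0])*(y-a[1])/(b[1]-a[1]));sl=h[y,x-14:x+15]
            bg=np.median(np.r_[sl[:4,1],sl[-4:,1]]);k=np.where(sl[4:-4,1]<bg*.6)[0]+4
            L.append((y,x-14+k.mean() if len(k) else np.nan,len(k)))
        print(n,"exp",a.round(1),b.round(1));print([(y,round(float(u),1),w) for y,u,w in L][::2])
    print(p)
run()
E
python3 tilt.py
```

```text
scene exp [207.9 140.5] [214.4 181.1]
[(138, 215.3, 3), (140, 211.2, 6), (142, nan, 0), (144, 211.0, 5), (146, 211.5, 6), (148, 212.0, 5), (150, 212.5, 6), (152, 213.0, 5), (154, 213.5, 6), (156, 214.0, 5), (158, 214.5, 6), (160, 215.0, 5), (162, 215.0, 5), (164, 216.0, 5), (166, 216.0, 5), (168, 217.0, 5), (170, 217.0, 5), (172, 218.0, 5), (174, 218.0, 5), (176, 218.0, 3), (178, nan, 0), (180, nan, 0), (182, nan, 0), (184, nan, 0), (186, nan, 0), (188, nan, 0)]
side exp [305.  192.2] [301.6 232. ]
[(190, 305.9, 13), (192, 310.7, 6), (194, 304.2, 8), (196, nan, 0), (198, 304.7, 6), (200, 302.0, 17), (202, 300.0, 13), (204, 299.1, 13), (206, 297.5, 10), (208, 297.0, 9), (210, 297.0, 9), (212, 297.0, 9), (214, 295.5, 6), (216, 296.0, 9), (218, 296.0, 9), (220, 295.5, 8), (222, 295.5, 8), (224, 294.5, 6), (226, 294.5, 6), (228, 294.6, 7), (230, 295.0, 9), (232, 295.5, 10), (234, 295.5, 10), (236, 296.0, 11), (238, 296.0, 11)]
[ 0.59980875 -0.12876279  0.29988692]
```

```bash
python3 - <<'E'
from h import *
S,D=cam("scene"),cam("side");p=r.observe()["position"]
def pl(C,a,b):
    o,u=ray(C,a);_,v=ray(C,b);n=np.cross(u,v);n/=np.linalg.norm(n);return n,n@o
n1,d1=pl(S,(209.7,144),(216.9,176));n2,d2=pl(D,(297,208),(294.5,224))
for z in(.319,.275,.18):
    A=np.array([n1,n2,[0,0,1]]);print(z,(np.linalg.solve(A,[d1,d2,z])-p)*1e3)
print("tip",(tri([ray(S,(216.9,176.6)),ray(D,(294.5,229))])-p)*1e3)
E
```

```text
0.319 [-9.05112752 -3.98533159 19.02638435]
0.275 [-11.29886798  -2.15823038 -24.97361565]
0.18 [ -16.15194395    1.78664724 -119.97361565]
tip [ -11.97365678    4.0830508  -115.66582839]
```

apply_moves([
  {"jaw":-1,"translation":[0.04,-0.06,0],"roll":0},
  {"jaw":-1,"translation":[0.11,-0.17,0],"roll":0},
  {"jaw":-1,"translation":[0.19,-0.3,0],"roll":0},
  {"jaw":-1,"translation":[0.27,-0.43,0],"roll":0},
  {"jaw":-1,"translation":[0.33,-0.53,0],"roll":0},
  {"jaw":-1,"translation":[0.36,-0.575,0],"roll":0},
  {"jaw":-1,"translation":[0.36,-0.575,0],"roll":0},
  {"jaw":-1,"translation":[0.36,-0.575,0],"roll":0},
])

```text
t: 15.42
position: [0.5104, -0.2725, 0.2996]
ee_rot: [0.002, 3.141, 0.0]
force: [0.0, 0.1, -1.5]
finger_gap: 0.0231
grasp_force: 59.8
```

```bash
python3 - <<'E'
from h import *
s=r.observe();p=s["position"];print(p,s["force"].round(1))
for n in("scene","side","wrist"): cv2.imwrite(f"pics/{n}_h.png",r.grab_frame(n))
# profiles of the side view around the tip and of the slot in the earlier wrist frame
C=cam("side");print("exp tip",proj(C,p+[-.014,.003,-.12]),"slot",proj(C,[.498,-.2695,.112]))
g=cv2.cvtColor(cv2.imread("pics/w_rack.png"),cv2.COLOR_BGR2GRAY)
import pickle
K=cam("wrist",pickle.load(open("s_rack.pkl","rb")));q=proj(K,[.485,-.2695,.112]);print("slot front in w_rack",q,proj(K,[.473,-.2695,.112]))
for y in range(92,122,3):print(y,g[y,240:286:2].tolist())
E
```

```text
[ 0.51044167 -0.27248467  0.29963354] [ 0.   0.1 -1.5]
exp tip [264.73118312 305.68640962] slot [265.70059007 329.19291581]
slot front in w_rack [263.06705348 119.1026969 ] [262.94314718 109.14587419]
92 [188, 201, 200, 200, 201, 200, 201, 201, 201, 201, 202, 203, 201, 204, 203, 203, 203, 203, 203, 204, 203, 203, 204]
95 [151, 157, 156, 162, 170, 175, 186, 186, 185, 186, 187, 190, 195, 195, 197, 196, 197, 197, 197, 197, 197, 196, 196]
98 [112, 112, 112, 112, 111, 113, 113, 113, 112, 110, 110, 115, 121, 122, 126, 125, 129, 135, 141, 152, 152, 151, 157]
101 [109, 110, 110, 111, 111, 112, 113, 113, 113, 114, 115, 115, 115, 116, 117, 115, 117, 116, 117, 117, 118, 117, 116]
104 [111, 111, 111, 110, 110, 110, 110, 111, 111, 111, 111, 112, 112, 112, 114, 113, 114, 115, 115, 114, 114, 115, 116]
107 [78, 92, 107, 110, 112, 110, 111, 108, 93, 90, 90, 91, 104, 112, 113, 113, 113, 113, 113, 114, 116, 116, 115]
110 [71, 71, 84, 109, 114, 112, 112, 110, 84, 66, 69, 68, 71, 76, 100, 113, 115, 114, 114, 114, 115, 115, 115]
113 [71, 80, 109, 114, 114, 114, 115, 113, 87, 69, 69, 68, 69, 69, 100, 115, 114, 115, 115, 116, 115, 117, 115]
116 [69, 94, 106, 106, 105, 106, 107, 106, 82, 67, 62, 61, 60, 64, 97, 116, 115, 116, 114, 115, 114, 116, 117]
119 [93, 87, 69, 70, 68, 70, 68, 54, 46, 48, 49, 52, 57, 62, 66, 83, 103, 115, 114, 115, 115, 117, 114]
```

apply_moves([
  {"jaw":-1,"translation":[0,-0.003,0.08],"roll":0},
  {"jaw":-1,"translation":[0,-0.003,0.17],"roll":0},
  {"jaw":-1,"translation":[0,-0.003,0.23],"roll":0},
  {"jaw":-1,"translation":[0,-0.003,0.25],"roll":0},
  {"jaw":-1,"translation":[0,-0.003,0.28],"roll":0},
  {"jaw":-1,"translation":[0,-0.002,0.3],"roll":0},
  {"jaw":-1,"translation":[0,-0.001,0.33],"roll":0},
  {"jaw":-1,"translation":[0.001,0,0.36],"roll":0},
])

```text
t: 16.23
position: [0.51, -0.2729, 0.2096]
ee_rot: [0.002, 3.141, -0.001]
force: [-0.9, -0.6, -1.6]
finger_gap: 0.0228
grasp_force: 59.8
```

apply_moves([
  {"jaw":-1,"translation":[0.002,0.002,0.04],"roll":0},
  {"jaw":-1,"translation":[0.004,0.004,0.09],"roll":0},
  {"jaw":-1,"translation":[0.006,0.006,0.14],"roll":0},
  {"jaw":-1,"translation":[0.008,0.009,0.19],"roll":0},
  {"jaw":-1,"translation":[0.01,0.011,0.23],"roll":0},
  {"jaw":-1,"translation":[0.012,0.013,0.26],"roll":0},
  {"jaw":-1,"translation":[0.012,0.014,0.275],"roll":0},
  {"jaw":-1,"translation":[0.012,0.014,0.275],"roll":0},
])

```text
t: 16.9
position: [0.5067, -0.2694, 0.1406]
ee_rot: [0.002, 3.141, -0.0]
force: [-0.1, -0.3, -1.8]
finger_gap: 0.0229
grasp_force: 59.8
```

apply_moves([
  {"jaw":-1,"translation":[0,0,0.006],"roll":0},
  {"jaw":-1,"translation":[0,0,0.012],"roll":0},
  {"jaw":-1,"translation":[0,0,0.012],"roll":0},
])

```text
t: 17.15
position: [0.5074, -0.2697, 0.14]
ee_rot: [0.002, 3.139, -0.002]
force: [-4.0, 3.2, 14.4]
finger_gap: 0.0228
grasp_force: 60.0
```

apply_moves([
  {"jaw":-1,"translation":[0,0,0.005],"roll":0},
  {"jaw":-1,"translation":[0,0,0.01],"roll":0},
  {"jaw":-1,"translation":[0,0,0.01],"roll":0},
], squeeze=20)

```text
t: 17.4
position: [0.5081, -0.2701, 0.1394]
ee_rot: [0.002, 3.136, -0.005]
force: [-4.7, 3.1, 27.6]
finger_gap: 0.0235
grasp_force: 20.1
```

apply_moves([
  {"jaw":-1,"translation":[0,0,-0.014],"roll":0},
  {"jaw":-0.42,"translation":[0,0,-0.014],"roll":0},
  {"jaw":-0.35,"translation":[0,0,-0.014],"roll":0},
  {"jaw":-0.2,"translation":[0,0,-0.014],"roll":0},
  {"jaw":0,"translation":[0,0,-0.014],"roll":0},
  {"jaw":0.2,"translation":[0,0,-0.014],"roll":0},
  {"jaw":0.2,"translation":[0,0,-0.014],"roll":0},
  {"jaw":0.2,"translation":[0,0,-0.014],"roll":0},
], squeeze=10)

```text
t: 18.07
position: [0.5066, -0.2693, 0.1385]
ee_rot: [-0.002, -3.141, -0.0]
force: [-0.5, 1.1, -0.6]
finger_gap: 0.0545
grasp_force: 0.0
```

```bash
python3 - <<'E'
from h import *
s=r.observe();print(s["position"],s["force"].round(1),s["finger_gap"])
f=r.grab_frame("scene");cv2.imwrite("pics/rk.png",f);f0=cv2.imread("pics/scene0.png")
def mask(f):
    g=cv2.cvtColor(f,cv2.COLOR_BGR2GRAY)[140:185,140:190];return (g<38)
for im in(f0,f):
    m=mask(im);print("\n".join("".join("#" if v else "." for v in row[::1]) for row in m[::2]));print()
E
```

```text
[ 0.50662677 -0.26934706  0.13852026] [-0.5  1.1 -0.6] 0.054524460834261844
..................................................
..................................................
..................................................
..................................................
..................................................
..................................................
..................................................
...................###....#.......................
....................#.#.##........................
....................##.#...#......................
....................###.#.........................
......................##..#.......................
......................####.##.....................
......................#.#.........................
.......................###.#......................
.......................##....#....................
.......................#.##...#...................
......................####.#..#.#.................
.......................##...#..#.#................
.......................###...#.#..................
....
[... 622 characters left out ...]
........#######......................
.....................########.....................
......................########....................
......................########....................
......................######.##...................
.......................#######....................
.......................########...................
.......................#.#######..................
......................#############...............
......................########.####...............
.......................##########.................
..................................................
..................................................
..................................................
```

The handle's silhouette matches its original upright place in the rack. Next I'll lift away and go to the cover.

apply_moves([
  {"jaw":0.2,"translation":[0,0,-0.08],"roll":0},
  {"jaw":0.2,"translation":[0,0,-0.2],"roll":0},
  {"jaw":0.2,"translation":[0,0,-0.34],"roll":0},
  {"jaw":0.2,"translation":[0,0.03,-0.48],"roll":0},
  {"jaw":0.2,"translation":[0,0.18,-0.6],"roll":0},
  {"jaw":0.2,"translation":[0,0.34,-0.6],"roll":0},
  {"jaw":0.5,"translation":[0,0.5,-0.6],"roll":0},
  {"jaw":0.5,"translation":[0,0.66,-0.6],"roll":0},
])

```text
t: 18.78
position: [0.5066, -0.1031, 0.2894]
ee_rot: [0.003, 3.14, -0.0]
force: [1.0, 0.7, 0.4]
finger_gap: 0.0647
grasp_force: 0.0
```

```bash
python3 - <<'E'
from h import *
f=r.grab_frame("scene");cv2.imwrite("pics/rk2.png",f);g=cv2.imread("pics/side0.png");h=r.grab_frame("side")
for a,b,n in((cv2.imread("pics/scene0.png"),f,"scene"),(g,h,"side")):
    C=cam(n);q=proj(C,[.498,-.27,.15]).astype(int);sl=np.s_[q[1]-35:q[1]+35,q[0]-25:q[0]+25]
    d=cv2.absdiff(a[sl],b[sl]).max(2);print(n,"diff>40:",int((d>40).sum()),d.max())
    for im in(a,b):
        m=cv2.cvtColor(im[sl],cv2.COLOR_BGR2GRAY)<35;y,x=np.nonzero(m);print(len(x),x.mean(),y.mean(),x.min(),y.min())
E
```

```text
scene diff>40: 170 78
23 24.82608695652174 37.0 20 27
62 26.629032258064516 40.306451612903224 21 23
side diff>40: 1134 106
631 25.76703645007924 39.11727416798732 12 17
720 25.195833333333333 40.230555555555554 1 17
```

apply_moves([
  {"jaw":0.5,"translation":[0,0.16,0],"roll":0},
  {"jaw":0.5,"translation":[0,0.32,0],"roll":0},
  {"jaw":0.5,"translation":[0,0.48,0],"roll":0},
  {"jaw":0.5,"translation":[0,0.64,0],"roll":0},
  {"jaw":0.5,"translation":[0,0.8,0],"roll":0},
  {"jaw":0.5,"translation":[0,0.96,0],"roll":0},
])

```text
t: 19.38
position: [0.5069, 0.1369, 0.2888]
ee_rot: [0.003, 3.141, -0.0]
force: [1.5, -0.0, -0.4]
finger_gap: 0.0697
grasp_force: 0.0
```

```bash
python3 - <<'E'
from h import *
s=r.observe();print(s["position"],yaw(s));print(rel(s,[.507,.3015,.12]),rel(s,[.507,.3015,.018]))
E
```

```text
[0.50691958 0.13692707 0.28881706] 89.90726951408466
[0.001  0.6583 0.6752] [0.0012 0.6584 1.0832]
```

apply_moves([
  {"jaw":0.5,"translation":[0,0.15,0.06],"roll":-0.15},
  {"jaw":0.5,"translation":[0,0.3,0.12],"roll":-0.3},
  {"jaw":0.5,"translation":[0,0.45,0.2],"roll":-0.438},
  {"jaw":0.5,"translation":[0,0.58,0.3],"roll":-0.438},
  {"jaw":0.5,"translation":[0,0.64,0.42],"roll":-0.438},
  {"jaw":0.5,"translation":[0,0.658,0.55],"roll":-0.438},
  {"jaw":0.5,"translation":[0,0.658,0.65],"roll":-0.438},
  {"jaw":0.5,"translation":[0,0.658,0.67],"roll":-0.438},
])

```text
t: 20.05
position: [0.5058, 0.2991, 0.1161]
ee_rot: [0.358, -3.115, 0.004]
force: [-0.3, -0.7, -0.9]
finger_gap: 0.0697
grasp_force: 0.0
```

```bash
python3 - <<'E'
from h import *
s=r.observe();f=r.grab_frame("wrist");cv2.imwrite("pics/w_pre.png",f);C=cam("wrist",s);print(s["position"],yaw(s))
c=np.array([.5082,.3018]);u=np.array([np.cos(np.radians(13.04)),np.sin(np.radians(13.04))])
for k in(-1,1):
    q=proj(C,[*(c+k*.1*u),.006]);print("hole exp",q)
q=proj(C,[*c,.042]);print("bar exp",q)
h=cv2.cvtColor(f,cv2.COLOR_BGR2HSV)
q=proj(C,[*(c-.1*u),.006]).astype(int);sl=h[max(q[1]-25,0):q[1]+25,q[0]-25:q[0]+25]
m=(sl[...,1]>60).astype(np.uint8);n,l,st,ce=cv2.connectedComponentsWithStats(m);print([(st[i].tolist(),(ce[i]+[q[0]-25,max(q[1]-25,0)]).round(1)) for i in range(1,n)])
g=h[...,2];b=proj(C,[*c,.042])
for d in(-.03,-.02,-.01,0,.01,.02,.03):
    e=proj(C,[*(c+d*u),.042]).astype(int);x=np.where(g[e[1],e[0]-40:e[0]+40]<50)[0];print(d,e,(x.min()+e[0]-40,x.max()+e[0]-40) if len(x) else None)
E
```

```text
[0.50584604 0.2991344  0.11611915] 103.10584187105968
hole exp [282.08241647  82.03872064]
hole exp [281.22991777 296.61861578]
bar exp [282.02086462 208.51714959]
[([0, 0, 50, 48, 417], array([282.8,  78.5])), ([17, 16, 16, 17, 206], array([281.3,  81.2]))]
-0.03 [282 171] (np.int64(273), np.int64(290))
-0.02 [282 184] (np.int64(273), np.int64(289))
-0.01 [282 196] (np.int64(273), np.int64(289))
0 [282 208] (np.int64(273), np.int64(289))
0.01 [281 220] (np.int64(273), np.int64(289))
0.02 [281 231] (np.int64(273), np.int64(288))
0.03 [281 243] (np.int64(274), np.int64(288))
```

apply_moves([
  {"jaw":0.2,"translation":[-0.012,0.008,0.08],"roll":0},
  {"jaw":0.2,"translation":[-0.012,0.008,0.17],"roll":0},
  {"jaw":0.2,"translation":[-0.012,0.008,0.26],"roll":0},
  {"jaw":0.2,"translation":[-0.012,0.008,0.33],"roll":0},
  {"jaw":0.2,"translation":[-0.012,0.008,0.37],"roll":0},
  {"jaw":0.2,"translation":[-0.012,0.008,0.39],"roll":0},
  {"jaw":0.2,"translation":[-0.012,0.008,0.39],"roll":0},
])

```text
t: 20.68
position: [0.5103, 0.3024, 0.0242]
ee_rot: [-0.357, 3.121, 0.0]
force: [-1.0, 0.3, 0.3]
finger_gap: 0.0555
grasp_force: 0.0
```

apply_moves([
  {"jaw":-1,"translation":[0,0,0],"roll":0},
  {"jaw":-1,"translation":[0,0,0],"roll":0},
  {"jaw":-1,"translation":[0,0,0],"roll":0},
  {"jaw":-1,"translation":[0,0,0],"roll":0},
  {"jaw":-1,"translation":[0,0,0],"roll":0},
  {"jaw":-1,"translation":[0,0,0],"roll":0},
  {"jaw":-1,"translation":[0,0,0],"roll":0},
  {"jaw":-1,"translation":[0,0,0],"roll":0},
], squeeze=50)

```text
t: 21.35
position: [0.5098, 0.3026, 0.0237]
ee_rot: [-0.358, 3.121, -0.0]
force: [0.0, 0.3, 0.5]
finger_gap: 0.0069
grasp_force: 0.0
```

```bash
python3 - <<'E'
from h import *
s=r.observe();print(s["position"],yaw(s),s["finger_gap"],s["grasp_force"],s["joint_velocities"].round(3))
f=r.grab_frame("wrist");cv2.imwrite("pics/w_g.png",f);C=cam("wrist",s)
c=np.array([.5082,.3018]);u=np.array([np.cos(np.radians(13.04)),np.sin(np.radians(13.04))])
for z in(.006,.03,.05):print("hole exp",z,proj(C,[*(c-.1*u),z]),"tcp",proj(C,s["position"]))
h=cv2.cvtColor(f,cv2.COLOR_BGR2HSV)
m=((h[...,1]<40)&(h[...,2]>120)).astype(np.uint8);n,l,st,ce=cv2.connectedComponentsWithStats(m);i=1+np.argmax(st[1:,4]);print("white",st[i],ce[i])
g=(h[...,2]//26)
for y in range(0,420,14):print(y,"".join("%d"%v for v in g[y,::8]), "".join("#" if v>60 else "." for v in h[y,::8,1]))
for n in("scene","side"):
    a=cv2.imread(f"pics/{n}0.png");b=r.grab_frame(n);cv2.imwrite(f"pics/{n}_g.png",b);Cn=cam(n)
    q=proj(Cn,[*c,.0]).astype(int)
    for im in(a,b):
        hh=cv2.cvtColor(im,cv2.COLOR_BGR2HSV);mm=((hh[...,1]<45)&(hh[...,2]>130)).astype(np.uint8);mm[:q[1]-45]=0;mm[q[1]+50:]=0;mm[:,:q[0]-60]=0;mm[:,q[0]+60:]=0
        y,x=np.nonzero(mm);print(n,len(x),x.min(),x.max(),y.min(),y.max())
E
```

```text
[0.50980866 0.30263102 0.0237339 ] 103.07394334131203 0.006903764509349235 0.0 [ 0.001  0.002 -0.001  0.001  0.     0.002]
hole exp 0.006 [279.24509657  58.30263672] tcp [279.84561181 236.61474314]
hole exp 0.03 [279.43937008  51.05941038] tcp [279.84561181 236.61474314]
hole exp 0.05 [279.64603227  43.35428934] tcp [279.84561181 236.61474314]
white [  150    22   258   247 38289] [278.41001332 171.29073624]
0 6777772355588888866666665588888888888888888888888888888888888888888888 ........##############################################################
14 6666655345558888886655566668888888888888888888888888888888888888888888 ........###.##########################################################
28 4333566665668888887666666666888899999998888888888888888888888888888888 ...############################........###############################
42 3356666666664888888666666666888799989998888888888888888888888888888888 ############.##################........###############################
56 3336665588888888888866666666688798886998888888888888888888888888888888 #######.#######################...#
[... 3088 characters left out ...]
##########
364 7888888888888881111111111111111108888211111111111111111888888888888888 ###############........................................###############
378 2888777777777773222222222222222217787333333333333333333388888888888886 .#####################################################################
392 2843333333333333333333333333333333333333333333333333333338888888888882 .####################################################################.
406 1111111111111111110111111111111111111111111111111111111111111111111111 ......................................................................
scene 2737 347 444 192 272
scene 2004 347 451 178 272
side 1736 181 281 160 227
side 1046 181 281 160 227
```

```bash
python3 - <<'E'
from h import *
f=cv2.imread("pics/w_g.png");g=cv2.cvtColor(f,cv2.COLOR_BGR2GRAY)//10
for y in range(150,330,6):print(y,"".join(chr(48+v) if v<10 else chr(87+v) for v in g[y,222:340:2]))
g=cv2.cvtColor(cv2.imread("pics/scene_g.png"),cv2.COLOR_BGR2GRAY)//16
s=r.observe();q=proj(cam("scene"),s["position"]).astype(int);print(q)
for y in range(q[1]-36,q[1]+24,2):print(y,"".join("%x"%v for v in g[y,q[0]-45:q[0]+45]))
E
```

```text
150 ffffffffffffffffffffffffffffflnnnnnnnnnnnnnnnnlgfffffffffff
156 ffffffffffffffffffffffebbbbbbbbbbbeghhfffggihffffffffffffff
162 ffffffffffffffffffffe932222222222239efffffffffffffffffffffe
168 ffffffffffffffffffffe622333333333325dffffffffffffffffffffff
174 ffffffffffffffffffffe623232333333325fgfgkkihgffffffffffffff
180 ffffffffffffffffffffe623322323333329lnnnnnnnkffffffffffffff
186 ffffffffffffffffffffe62232223333222amnnnnnnnmifffffffffffff
192 eeeeeeeeeeeeeeeeeeeed62222233322332amnnnnnnnlfeeeeeeeeeeeee
198 eeeeeffefffeffffffffe62232323232222amnnnnnnmgeeeeeeeeeeeeee
204 eeeefeeeeeeffffeeeefe62222223322322cnnnnnnnnlffeeeeeeeeeeee
210 eeeeeeeeeeeeeeeeeeeed72333333233332cmnnnnnnmgeeeeeeeeeeeeee
216 eeeeeeeeeeeeeeeeeeeed72223232233332cmnnnnnnnmfeeeeeeeeeeeee
222 eeeeeeeeeeeeeeeeeeeed72223223322322ajlmnnnlifeeeeeeeeeeeeee
228 eeeeeeeeeeeeeeeeeeeed723223222233227eeeeeeeeeeeeeeeeeeeeeee
234 eeeeefeeeeefeeeeeeeee82222232323232bkjhgffjkfeeeeeeeeeeeeee
240 eeeeeeeeeeeeeeeeedcba99632232222379acbcefgjheeeeeeeeeeeeeee
246 eeeeeeeeeeda99999999999623222222279999999999aadeeeeeeeeeeee
252 nlheeeee
[... 2979 characters left out ...]
3468999999878accccccccccccbbbbbbbbb
226 777777777767777777777778777777777777777777777777533232347accccccccccccccccccccccccbbbbbbbb
228 777777777776677777777777777777789aa999999987777642332236acccccccccccccccccccccccccbbbbbbbb
230 777778777777678999997779abcbbbccccccccccccb9877532322348ccccccccccccccccbbcccccccccccccccc
232 778888899999878acccccbbabccdcdcdcccccccccccb98764334457acccccccccccccccccccccccbbbbbcbbbbc
234 89abbbbccccccb978accccdcbaabcccdccccccccccccccccbaabbbccccdddccdcdcdcccccccccccbbbbbbbbbbb
236 bbbbbbbbbbbbbbba878abccccccbaabbcccddddcdcdddddddcddddcdddccccccccccbbcccdccccbbbbbbbbbbbb
238 bbbbbbbbbbbbbbbbbba878abcccddccbaaabbcccccdcdddccdccccccccccccccccccccccccccbbbbbbbbbbbbbb
```

The wrist frame indicates the fingers closed above the bar: the visible fingertips lie about 25 mm behind the reported TCP. I'll open and go lower, watching the force.

apply_moves([
  {"jaw":0.2,"translation":[0,0,0],"roll":0},
  {"jaw":0.2,"translation":[0,0,0],"roll":0},
  {"jaw":0.2,"translation":[0.007,-0.001,0],"roll":0},
  {"jaw":0.2,"translation":[0.007,-0.001,0],"roll":0},
  {"jaw":0.2,"translation":[0.007,-0.001,0],"roll":0},
  {"jaw":0.2,"translation":[0.007,-0.001,0],"roll":0},
  {"jaw":0.2,"translation":[0.007,-0.001,0.02],"roll":0},
  {"jaw":0.2,"translation":[0.007,-0.001,0.04],"roll":0},
])

```text
t: 22.17
position: [0.5083, 0.302, 0.0135]
ee_rot: [-0.358, 3.121, 0.0]
force: [-0.2, -0.2, 0.0]
finger_gap: 0.0495
grasp_force: 0.0
```

apply_moves([
  {"jaw":0.2,"translation":[0,0,0.02],"roll":0},
  {"jaw":0.2,"translation":[0,0,0.04],"roll":0},
  {"jaw":0.2,"translation":[0,0,0.05],"roll":0},
  {"jaw":0.2,"translation":[0,0,0.05],"roll":0},
])

```text
t: 22.5
position: [0.5078, 0.3018, 0.0002]
ee_rot: [0.357, -3.12, 0.001]
force: [1.2, 0.4, 0.2]
finger_gap: 0.0555
grasp_force: 0.0
```

apply_moves([
  {"jaw":0.2,"translation":[0,0,0.008],"roll":0},
  {"jaw":0.2,"translation":[0,0,0.012],"roll":0},
  {"jaw":-1,"translation":[0,0,0.012],"roll":0},
  {"jaw":-1,"translation":[0,0,0.012],"roll":0},
  {"jaw":-1,"translation":[0,0,0.012],"roll":0},
  {"jaw":-1,"translation":[0,0,0.012],"roll":0},
  {"jaw":-1,"translation":[0,0,0.012],"roll":0},
  {"jaw":-1,"translation":[0,0,0.012],"roll":0},
], squeeze=60)

```text
t: 23.17
position: [0.5082, 0.302, -0.0017]
ee_rot: [-0.358, 3.121, 0.0]
force: [1.1, -0.4, -0.6]
finger_gap: 0.0206
grasp_force: 0.0
```

apply_moves([
  {"jaw":-1,"translation":[0,0,0],"roll":0},
  {"jaw":-1,"translation":[0,0,0],"roll":0},
  {"jaw":-1,"translation":[0,0,0],"roll":0},
])

```text
t: 23.42
position: [0.5082, 0.302, -0.0018]
ee_rot: [-0.358, 3.121, 0.0]
force: [-0.5, 1.0, 0.6]
finger_gap: 0.0153
grasp_force: 60.0
```

Gripped. I'll lift, carry it over the bowl and turn it to match the pins.

apply_moves([
  {"jaw":-1,"translation":[0,0,-0.04],"roll":0},
  {"jaw":-1,"translation":[0,0,-0.12],"roll":0},
  {"jaw":-1,"translation":[0,0,-0.23],"roll":0},
  {"jaw":-1,"translation":[0,0,-0.36],"roll":0},
  {"jaw":-1,"translation":[0,0,-0.5],"roll":0},
  {"jaw":-1,"translation":[0,0,-0.63],"roll":0},
  {"jaw":-1,"translation":[0,0,-0.72],"roll":0},
  {"jaw":-1,"translation":[0,0,-0.75],"roll":0},
])

```text
t: 24.08
position: [0.5089, 0.3024, 0.1903]
ee_rot: [-0.357, 3.117, 0.003]
force: [-0.2, 0.3, -5.0]
finger_gap: 0.0155
grasp_force: 60.0
```

apply_moves([
  {"jaw":-1,"translation":[0,-0.05,0],"roll":0.05},
  {"jaw":-1,"translation":[0,-0.14,0],"roll":0.12},
  {"jaw":-1,"translation":[0,-0.27,0],"roll":0.2},
  {"jaw":-1,"translation":[0,-0.42,0],"roll":0.28},
  {"jaw":-1,"translation":[0,-0.57,0],"roll":0.35},
  {"jaw":-1,"translation":[0,-0.7,0],"roll":0.396},
  {"jaw":-1,"translation":[0,-0.8,0],"roll":0.396},
  {"jaw":-1,"translation":[0,-0.86,0],"roll":0.396},
])

```text
t: 24.75
position: [0.5563, 0.0892, 0.1834]
ee_rot: [0.028, -3.139, 0.002]
force: [0.2, -0.7, -4.1]
finger_gap: 0.0155
grasp_force: 60.0
```

apply_moves([
  {"jaw":-1,"translation":[0,0,0],"roll":0},
  {"jaw":-1,"translation":[0,0,0],"roll":0},
])

```text
t: 24.92
position: [0.5562, 0.0914, 0.1838]
ee_rot: [0.029, -3.139, 0.0]
force: [0.5, 0.4, -4.7]
finger_gap: 0.015
grasp_force: 60.0
```

```bash
python3 - <<'E'
from h import *
s=r.observe();f=r.grab_frame("wrist");cv2.imwrite("pics/w_c1.png",f);C=cam("wrist",s);p=s["position"]
print(p,yaw(s),s["finger_gap"],s["force"].round(1));print(rel(s,[.5718,.0377,p[2]]))
a=np.radians(yaw(s)-90.03)
for k in(-1,1):
    q=proj(C,p+[k*.1*np.cos(a),k*.1*np.sin(a),.0018+.005]);print("hole exp",q)
q=proj(C,p+[-.1*np.cos(a),-.1*np.sin(a),.0068]).astype(int);h=cv2.cvtColor(f,cv2.COLOR_BGR2HSV);y0=max(q[1]-25,0);sl=h[y0:q[1]+25,q[0]-25:q[0]+25]
for row in sl[::2]:print("".join("%x"%(v//16) for v in row[:,2])," ","".join("#" if v>60 else "." for v in row[:,1]))
E
```

```text
[0.55621158 0.0914196  0.18379602] 91.04862687136553 0.015043399970637403 [ 0.5  0.4 -4.7]
[-5.84e-02 -2.16e-01 -1.00e-04]
hole exp [280.12568233  54.17318965]
hole exp [279.47026412 383.683891  ]
eeeeeeeeeeeeeeeeeeeeeeeeeeeeeeeeeeeeeeeeeeeeeeeeee   ..................................................
eeeeeeeeeeeeeeeeeeeeeeeeeeeeeeeeeeeeeeeeeeeeeeeeee   ..................................................
eeeeeeeeeeeeeeeeeeeeeeeeeeeeeeeeeeeeeeeeeeeeeeeeee   ..................................................
eeeeeeeeeeeeeeeeeeeeeeeeeeeeeeeeeeeeeeeeeeeeeeeeee   ..................................................
eeeeeeeeeeeeeeeeeddcbbbbbbbccdeeeeeeeeeeeeeeeeeeee   ..................................................
eeeeeeeeeeeeeedcba988777777899abdeeeeeeeeeeeeeeeee   ..................................................
eeeeeeeeeeeedca9889abbbbbbba98889bceeeeeeeeeeeeeee   ..................................................
eeeeeeeeeedcb99accdddddddddddcb988abdeeeeeeeeeeeee   ..................................................
eeeeeeeeedca89acddddddddddddddddca89bdeeeeeeeeeeee   ..................
[... 996 characters left out ...]
ddddcccdeeeeeeeeeeeeeee   ................###...............................
eeeeeeeeeeeeeeedba98acdddddddccdeeeeeeeeeeeeeeeeee   ..................................................
eeeeeeeeeeeeeeeeeedddddcccdddeeeeeeeeeeeeeeeeeeeee   ..................................................
eeeeeeeeeeeeeeeeeeeeeeeeeeeeeeeeeeeeeeeeeeeeeeeeee   ..................................................
eeeeeeeeeeeeeeeeeeeeeeeeeeeeeeeeeeeeeeeeeeeeeeeeee   ..................................................
eeeeeeeeeeeeeeeeeeeeeeeeeeeeeeeeeeeeeeeeeeeeeeeeee   ..................................................
eeeeeeeeeeeeeeeeeeeeeeeeeeeeeeeeeeeeeeeeeeeeeeeeee   ..................................................
```

apply_moves([
  {"jaw":-1,"translation":[-0.01,-0.04,0],"roll":0},
  {"jaw":-1,"translation":[-0.03,-0.11,0],"roll":0},
  {"jaw":-1,"translation":[-0.05,-0.18,0],"roll":0},
  {"jaw":-1,"translation":[-0.058,-0.21,0],"roll":0},
  {"jaw":-1,"translation":[-0.058,-0.216,0],"roll":0},
  {"jaw":-1,"translation":[-0.058,-0.216,0],"roll":0},
  {"jaw":-1,"translation":[-0.058,-0.216,0],"roll":0},
])

```text
t: 25.55
position: [0.5722, 0.0395, 0.1855]
ee_rot: [0.033, -3.141, -0.0]
force: [0.7, 0.5, -4.6]
finger_gap: 0.0153
grasp_force: 60.0
```

```bash
cat > hole.py <<'E'
from h import *
s=r.observe();f=r.grab_frame("wrist");C=cam("wrist",s);p=s["position"]
print(p,yaw(s),s["finger_gap"],s["force"].round(1))
a=np.radians(yaw(s)-90.03);q=proj(C,p+[-.1*np.cos(a),-.1*np.sin(a),.0068]);print("hole exp",q,"pin exp",proj(C,[.4718,.0357,.144]),proj(C,[.4718,.0357,.132]))
q=q.astype(int);h=cv2.cvtColor(f,cv2.COLOR_BGR2HSV);y0=max(q[1]-22,0);print("origin",q[0]-22,y0)
for row in h[y0:q[1]+22:2,q[0]-22:q[0]+22]:print("".join("%x"%(v//16) for v in row[:,2])," ","".join("#" if v>60 else "." for v in row[:,1]))
E
python3 hole.py
```

```text
[0.57216824 0.03952733 0.18552328] 91.21648079749717 0.015270992041980841 [ 0.7  0.5 -4.6]
hole exp [280.13661547  54.13550914] pin exp [276.90929661  65.82659321] [276.95399978  68.16756848]
origin 258 32
aaabdeeeeeeeeeeeeeeeeeeeeeeeeeeeeeeeeeeeeeee   ............................................
aaabdeeeeeeeeeeeeeeeeeeeeeeeeeeeeeeeeeeeeeee   ............................................
aaabdeeeeeeeeeeedddddddddeeeeeeeeeeeeeeeeeee   ............................................
aaabdeeeeeeeddcba9999999aabcdeeeeeeeeeeeeeee   ............................................
aaabdeeeeedcb988899999988789abceeeeeeeeeeeee   .................#######....................
aaabdeeedca97899abcccddccb98789bdeeeeeeeeeee   ...............##########...................
aaabdeedb9766677779abbbbbbba9879aceeeeeeeeee   ............................................
aaabdddb97666666679ababbbbbbba988aceeeeeeeee   ............................................
aaabddb976666666679abbbbbbbbbba989bdeeeeeeee   ............................................
aaabcca866666666679abbbbbbbbbbbaa9aceeeeeeee   ...................
[... 429 characters left out ...]
eeeeeeeee   ............................................
aaabdeedca8666666667889abbbbbbbbbdeeeeeeeeee   ............................................
aaabdeeedcb97655566665679abbbbbcdeeeeeeeeeee   ............................................
aaabdeeeeeddb9766678765579bbcddeeeeeeeeeeeee   ............................................
aaabdeeeeeeeedcbbaaa999abcddeeeeeeeeeeeeeeee   ............................................
aaabdeeeeeeeeeeeeeeeddeeeeeeeeeeeeeeeeeeeeee   ............................................
aaabdeeeeeeeeeeeeeeeeeeeeeeeeeeeeeeeeeeeeeee   ............................................
aaabdeeeeeeeeeeeeeeeeeeeeeeeeeeeeeeeeeeeeeee   ............................................
```

```bash
python3 - <<'E'
from h import *
s=r.observe();C=cam("wrist",s);h=onz(C,(278,53.3),.1923);print("hole",h,"rel tcp",(h-s["position"])[:2]*1e3)
import pickle
B=cam("wrist",pickle.load(open("s_bowl.pkl","rb")))
# pin tips/bases measured at the rim view
for p in((269.2,33.2),(273.8,202.6)):print(onz(B,p,.130))
for x in((277,65),(278,65)):print("pin through hole",onz(C,x,.143))
E
```

```text
hole [0.47184022 0.03643201 0.1923    ] rel tcp [-100.35915694   -3.18117192]
[0.47240445 0.03545987 0.13      ]
[0.6712738  0.03950279 0.13      ]
pin through hole [0.4712118  0.03580281 0.143     ]
pin through hole [0.47119806 0.03644511 0.143     ]
```

apply_moves([
  {"jaw":-1,"translation":[0,-0.0076,0.02],"roll":0.022},
  {"jaw":-1,"translation":[0,-0.0076,0.06],"roll":0.022},
  {"jaw":-1,"translation":[0,-0.0076,0.1],"roll":0.022},
  {"jaw":-1,"translation":[0,-0.0076,0.13],"roll":0.022},
  {"jaw":-1,"translation":[0,-0.0076,0.15],"roll":0.022},
  {"jaw":-1,"translation":[0,-0.0076,0.15],"roll":0.022},
  {"jaw":-1,"translation":[0,-0.0076,0.15],"roll":0.022},
])

```text
t: 26.18
position: [0.5723, 0.037, 0.1479]
ee_rot: [0.015, -3.141, 0.0]
force: [-0.1, 0.0, -3.6]
finger_gap: 0.015
grasp_force: 60.0
```

```bash
python3 hole.py
```

```text
[0.57234243 0.0369698  0.14792283] 90.53254184795364 0.01498971888373389 [-0.1  0.  -3.6]
hole exp [280.11961626  54.10924483] pin exp [279.26978655  56.30263545] [279.18818276  59.65096676]
origin 258 32
eeeeeeeeeeeeeeeeeeeeeeeeeeeeeeeeeeeeeeeeeeee   ............................................
eeeeeeeeeeeeeeeeeeeeeeeeeeeeeeeeeeeeeeeeeeee   ............................................
eeeeeeeeeeeeeeeeddddcddddeeeeeeeeeeeeeeeeeee   ............................................
eeeeeeeeeeeeddcba9999999aabcdeeeeeeeeeeeeeee   ............................................
eeeeeeeeeedcb987665555556678abcdeeeeeeeeeeee   ............................................
eeeeeeeedca97666666666666655689adeeeeeeeeeee   ............................................
eeeeeeedb97666666666666666666568aceeeeeeeeee   ............................................
eeeeeedb9766666666666666666666668aceeeeeeeee   ............................................
eeeeedca99999866666666666666666678adeeeeeeee   ............................................
eeeeedbaaaaaa8766666666666666666679ceeeeeeee   ....................
[... 428 characters left out ...]
eeeeeeeee   ............................................
eeeeeeedcb9765444445555665445679bdeeeeeeeeee   ............................................
eeeeeeeeddb9765444445444444578acdeeeeeeeeeee   ............................................
eeeeeeeeeeddb975444444445678bcdeeeeeeeeeeeee   ............................................
eeeeeeeeeeeeedcbba99889aabcdeeeeeeeeeeeeeeee   ............................................
eeeeeeeeeeeeeeeeeeeedeeeeeeeeeeeeeeeeeeeeeee   ............................................
eeeeeeeeeeeeeeeeeeeeeeeeeeeeeeeeeeeeeeeeeeee   ............................................
eeeeeeeeeeeeeeeeeeeeeeeeeeeeeeeeeeeeeeeeeeee   ............................................
```

The near pin's tip sits in the middle of the near hole, within 0.5 mm. Lowering gently.

apply_moves([
  {"jaw":-1,"translation":[0,0,0.012],"roll":0},
  {"jaw":-1,"translation":[0,0,0.024],"roll":0},
  {"jaw":-1,"translation":[0,0,0.036],"roll":0},
  {"jaw":-1,"translation":[0,0,0.048],"roll":0},
  {"jaw":-1,"translation":[0,0,0.06],"roll":0},
  {"jaw":-1,"translation":[0,0,0.06],"roll":0},
])

```text
t: 26.73
position: [0.5721, 0.0369, 0.1323]
ee_rot: [0.015, -3.141, 0.0]
force: [-0.8, -0.3, -5.1]
finger_gap: 0.0151
grasp_force: 60.0
```

apply_moves([
  {"jaw":-1,"translation":[0,0,0.01],"roll":0},
  {"jaw":-1,"translation":[0,0,0.02],"roll":0},
  {"jaw":-1,"translation":[0,0,0.03],"roll":0},
  {"jaw":-1,"translation":[0,0,0.038],"roll":0},
  {"jaw":-1,"translation":[0,0,0.044],"roll":0},
  {"jaw":-1,"translation":[0,0,0.048],"roll":0},
  {"jaw":-1,"translation":[0,0,0.048],"roll":0},
])

```text
t: 27.32
position: [0.5724, 0.037, 0.121]
ee_rot: [0.015, -3.141, -0.0]
force: [-0.4, 1.0, -4.1]
finger_gap: 0.0156
grasp_force: 60.0
```

apply_moves([
  {"jaw":-1,"translation":[0,0,0.004],"roll":0},
  {"jaw":-1,"translation":[0,0,0.008],"roll":0},
  {"jaw":-1,"translation":[0,0,0.008],"roll":0},
])

```text
t: 27.57
position: [0.5726, 0.037, 0.1204]
ee_rot: [-0.015, 3.141, 0.0]
force: [-4.8, 1.7, 5.8]
finger_gap: 0.0153
grasp_force: 60.0
```

apply_moves([
  {"jaw":-1,"translation":[0,0,0.002],"roll":0},
  {"jaw":-1,"translation":[0,0,0.002],"roll":0},
  {"jaw":-1,"translation":[0,0,0.002],"roll":0},
], squeeze=10)

```text
t: 27.82
position: [0.5727, 0.037, 0.1203]
ee_rot: [-0.015, 3.14, 0.0]
force: [-5.3, 0.7, 9.4]
finger_gap: 0.016
grasp_force: 10.0
```

apply_moves([
  {"jaw":-0.6,"translation":[0,0,0],"roll":0},
  {"jaw":-0.5,"translation":[0,0,0],"roll":0},
  {"jaw":-0.3,"translation":[0,0,0],"roll":0},
  {"jaw":0,"translation":[0,0,0],"roll":0},
  {"jaw":0.2,"translation":[0,0,0],"roll":0},
  {"jaw":0.2,"translation":[0,0,0],"roll":0},
  {"jaw":0.2,"translation":[0,0,0],"roll":0},
])

```text
t: 28.4
position: [0.5725, 0.037, 0.1186]
ee_rot: [0.015, -3.142, 0.0]
force: [0.8, 0.2, -0.4]
finger_gap: 0.0518
grasp_force: 0.0
```

apply_moves([
  {"jaw":0.2,"translation":[0,0,-0.04],"roll":0},
  {"jaw":0.2,"translation":[0,0,-0.12],"roll":0},
  {"jaw":0.2,"translation":[0,0,-0.25],"roll":0},
  {"jaw":0.2,"translation":[0,0,-0.4],"roll":0},
  {"jaw":0.2,"translation":[0,0,-0.56],"roll":0},
  {"jaw":0.2,"translation":[0,0,-0.7],"roll":0},
  {"jaw":0.2,"translation":[0,0,-0.8],"roll":0},
  {"jaw":0.2,"translation":[0,0,-0.8],"roll":0},
])

```text
t: 29.07
position: [0.5732, 0.037, 0.3257]
ee_rot: [-0.015, 3.134, 0.0]
force: [0.9, -0.6, 0.3]
finger_gap: 0.0562
grasp_force: 0.0
```

```bash
python3 - <<'E'
from h import *
s=r.observe();f=r.grab_frame("wrist");cv2.imwrite("pics/w_end.png",f);C=cam("wrist",s);print(s["position"],yaw(s),s["force"].round(1),s["t"])
h=cv2.cvtColor(f,cv2.COLOR_BGR2HSV)
for P in([.4720,.0355,.128],[.6715,.0395,.128]):
    q=proj(C,P);print(q);q=q.astype(int)
    for row in h[q[1]-16:q[1]+16:2,q[0]-16:q[0]+16]:print("".join("%x"%(v//16) for v in row[:,2]))
# brush/rod region: handle top expected
K=proj(C,[.498,-.27,.186]);print("rod",K)
for n in("scene","side"):
    g=r.grab_frame(n);cv2.imwrite(f"pics/{n}_end.png",g);a=cv2.imread(f"pics/{n}0.png");Cn=cam(n);q=proj(Cn,[.498,-.27,.165]).astype(int)
    for im in(a,g):
        G=cv2.cvtColor(im,cv2.COLOR_BGR2GRAY);print(n,q)
        for y in range(q[1]-20,q[1]+24,4):print("".join("%x"%(v//16) for v in G[y,q[0]-20:q[0]+20]))
    d=cv2.absdiff(a,g).max(2);m=cv2.morphologyEx((d>45).astype(np.uint8),cv2.MORPH_OPEN,np.ones((3,3)));k,l,st,ce=cv2.connectedComponentsWithStats(m);print([(st[i].tolist()) for i in range(1,k) if st[i,4]>40])
E
```

```text
[0.57320254 0.03697663 0.32565209] 90.53444332529698 [ 0.9 -0.6  0.3] 29.0667
[278.37834051  82.409245  ]
ddeeeeeeeeeeeeeeeeeeeeeeeeeeeedd
ddeeeeeeeeeeeeeeeeeeeeeeeeeeeeed
deeeeeeeeeeeeeeeeeeeeeeeeeeeeedd
cdeeeeeeeeeeeeeeeeeeeeeeeeeeeeec
cdeeeeeeeeeeedddddddeeeeeeeeeeec
cdeeeeeeeedcba99989acdeeeeeeeeec
cdeeeeeeddba998877889addeeeeeedd
ceeeeeeedb866567898768adeeeeeeed
cdeeeeeeda865456887678acdeeeeeed
cdeeeeeedb975444555679adeeeeeeed
cdeeeeeeedba9876556789cdeeeeeeed
cdeeeeeeeedcb9887789bcdeeeeeeeed
cdeeeeeeeeeeddccccdddeeeeeeeeeec
cdeeeeeeeeeeeeeeeeeeeeeeeeeeeeed
cdeeeeeeeeeeeeeeeeeeeeeeeeeeeeed
cdeeeeeeeeeeeeeeeeeeeeeeeeeeeeed
[280.06278048 254.02418021]
dddddddddddddddddddddddddddddddd
dddddddddddddddddddddddddddddcdd
ddddddddddddddddddddddddddddbacd
ddddddddddddddddddddddddddddbacd
ddddddddddddddddddddddddddddbacd
dddddddddddddcccddddddddddddbabd
ddddddddddb9766668acddddddddbabd
ddddddddca8754444569bdddddddbabd
ddddddddb98765445557acddddddbabd
ddddddddc97776555668bdddddddbabd
dddddddddca97656678acdddddddbabd
ddddddddddddcbbabbcdddddddddbabd
ddddddddddddddddddddddddddddbabd
ddddddddd
[... 2168 characters left out ...]
1366666665666
b855566666666300111121111100166666666666
bbb7556766667200000000000000177666545554
bbbb755554555200001001000000145666545554
bbbb964445545210001000000000145556555555
6565555555542100000000000000012455555445
5666555566732100000000000000011455555555
5656555566641210000000000001003445556655
[[0, 0, 47, 8, 286], [63, 0, 14, 5, 53], [237, 0, 67, 117, 4300], [41, 10, 50, 36, 549], [72, 32, 6, 10, 48], [79, 38, 9, 20, 86], [0, 130, 116, 122, 6013], [0, 146, 15, 39, 351], [181, 160, 103, 58, 2736], [267, 181, 51, 40, 899], [254, 211, 26, 15, 271], [0, 214, 24, 35, 185], [35, 258, 13, 27, 136], [0, 274, 303, 117, 14284], [34, 284, 27, 30, 405], [0, 286, 8, 24, 98], [211, 310, 10, 10, 64]]
```

The rod's silhouette is unchanged from the start, and both pins show inside the cover's holes. It came to rest at the expected rim height. Handing in.

```bash
python3 -c "
from bench import r
print(r.hand_in())"
```

```text
the job is handed in; nothing more can be done
None
```

The job is handed in at about 29 s with no result reported back; by my measurements every media piece moved at least 72 mm and stayed in the bowl, the rod hangs in its original slot, and the cover lies flush on the rim with both pins through its holes.

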